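# Refit the coffee machine's drip tray and set a glass under the spout

## Task

Slide the coffee machine's drip tray, rounded end first, straight into the low bay under the machine until it is fully home against the stop. Then set the shot glass that stands alone on the bare worktop down gently, upright, on the tray's grate, centred under the spout, and let go. Do not knock the glass over, and leave the other things on the worktop where they are.

Things in the scene. Friction and masses are not known exactly. Their poses are not given: they have to be found in the camera images.
- coffee_machine: Fixed compact coffee machine, black and grey, 150 mm wide, 290 high. Origin on the worktop (z = 0) at the middle of the mouth of the drip-tray bay; +x straight into the bay, y across it, z up. The bay has the worktop as floor, 114 mm between side walls, a roof 32 mm up. Two guides, 22 mm high, flare out from the mouth to x = -24 mm, where they are about 124 mm apart.
- bay_stop (a point): Middle of the rigid stop at the back of the bay, 70 mm in from the mouth (machine x = +70 mm), 13 mm above the worktop, out of sight. The tray is home when the middle of its rear wall meets it. Axes as the machine's.
- head_edge (a point): Lower front edge of the brew head, which overhangs the mouth: machine x = -62 mm (buttons to -68), z = 190 mm; the head is 118 mm wide. Behind and below it the body's front face is at x = +12 mm. A tool pointing straight down strikes it: lean the tool back toward machine -x, 20 degrees or more at the home tray's grip, 40 to 45 at the glass.
- spout (a point): Lower end of the machine's steel spout (16 mm diameter, its wider collar 30 mm), under the brew head, at x = -40 mm, y = 0, z = 156 mm in the machine's frame. Axes as the machine's.
- drip_tray: Loose drip tray, steel with a flat grate of bars, 110 mm wide, 145 long without its grip, 26 high to the top of the grate, about 0.35 kg, lying flat on the worktop. Origin on the underside midline, 70 mm from the rear wall; +x to the rear wall (rounded corners, goes in first), z up. Home, it coincides with the machine's origin; 75 mm of grate then stand out. 2 mm clearance each side.
- tray_grip (a point): Middle of the tray's black upright grip, a fin 16 mm wide (tray y), 44 mm high, reaching 51 mm out from the front wall. The point is 28 mm above the worktop, 30 mm in front of the front wall, 175 mm in front of the rear wall; axes as the tray's. With the tray home it is at x = -105 mm, y = 0 in the machine's frame.
- glass_mid (a point): Loose shot glass, clear, empty, round, 61 mm high, standing alone on the bare worktop (glasses in the wooden serving tray are not meant); 48 mm wide at the rim, 38 at the foot, about 44 half-way; about 0.07 kg. The point is on its axis half-way up (30.5 mm above its foot); z along its axis, up. Standing on the grate the point is 56.5 mm above the worktop.
- shot_glass: The same shot glass, with its origin at the centre of its foot, z up.
- jigger: Bystander: steel double-cone jigger, 47 mm wide, 94 mm high, origin at its foot. To be left alone.
- wine_stopper: Bystander: bottle stopper standing on its silvery cap, 41 mm wide, 56 mm high, origin at its foot. To be left alone.
- wood_stopper: Bystander: wood-capped cork stopper, 34 mm wide, 46 mm high, origin at its foot. To be left alone.
- loose_cork: Bystander: wine cork lying on its side, 23 mm thick, 44 mm long along its y, origin at its underside. To be left alone.
Not all that is in view belongs to the job. Leave any red look-alike of the shot_glass alone.

How it is judged (in metres and radians):
On the way, in this order (a step that is already met when the one before it is completed fails the run):
1. the drip tray is fully home in the bay: within 4 mm of the stop, flat and straight (x of tray_grip in the frame of coffee_machine above -0.109 m and y of tray_grip in the frame of coffee_machine between -0.008 and 0.008 m and height (world z) of tray_grip below 0.034 m and angle between the x axis of tray_grip and the x axis of coffee_machine, either way round below 0.07 rad), for 0.2 s.
2. the glass is set down by hand: upright, under the spout, its foot at the grate (within 8 mm) while still held (horizontal distance between glass_mid and spout below 0.016 m and angle between glass_mid's own z axis and vertical below 0.12 rad and height (world z) of glass_mid between 0.051 and 0.0645 m and contact force between the fingers and shot_glass above 0.3 N), for 0.1 s.
At the end, for the whole second after the job is handed in: The tray is home (within 4 mm of the stop, within 8 mm sideways at the grip and 4 degrees, flat), and the glass stands at rest on its grate, upright within 7 degrees, its axis within 16 mm of the spout's, released (all of step 1 and horizontal distance between glass_mid and spout below 0.016 m and angle between glass_mid's own z axis and vertical below 0.12 rad and height (world z) of glass_mid between 0.051 and 0.061 m and contact force between shot_glass and drip_tray above 0.1 N and linear speed of each of shot_glass, drip_tray below 0.02 m/s); the robot touches nothing.
It fails at once if the shot glass is knocked over or tipped beyond 45 degrees (angle between glass_mid's own z axis and vertical above 0.79 rad).
It fails at once if a bystander is moved by more than 30 mm (distance of any of jigger, wine_stopper, wood_stopper, loose_cork from where it was at the start of the episode above 0.03 m).
It also fails if it takes over 59 s, if anything falls off the work surface, if the arm or the gripper's body presses on something with over 40 N, if the wrist force passes 120 N, or if a joint passes its speed limit or range.

## Robot

A 6-joint arm with a two-finger parallel gripper is mounted at the origin on a cart in front of the work surface, level with it; the furniture and walls round the work are solid. World frame = base frame: x ahead of the robot, y to its left, z up, the work surface at z = 0. Lengths are in m, angles in degrees, forces in N, time in s.
With the tool pointing down it reaches from about 0.35 to 0.875 m from the base axis. Payload 4.2 kg.
Tool frame: the origin (TCP) lies on the centre line of the jaws, within the pads' length; the fingertips stand 11 mm ahead of it and the grasp point (between the pads) lies 8 mm behind it; z points along the fingers, y is the line along which they close (so a half turn about z gives the same grasp; the last joint's range is limited). The gripper opens to 87 mm and grips with 3 to 60 N. Pads are 19 mm wide; open, the fingers measure 117 mm over their backs; the gripper's body (75 mm by 190 mm) begins 51 mm behind the grasp point.
Start: joints at [80.363, 22.042, 0.453, 0, -68.411, -14.817], TCP at [0.259, 0.569, 0.234] pointing down, gripper open.
Joint ranges: [-179.83, 179.83], [-69.29, 118.12], [-61.27, 80.66], [-181.25, 117.63], [-171.15, -9.14], [-177.46, 177.46]. Speed limits (degrees/s): [159.86, 159.86, 180, 180, 180, 180].

## Interface

Orientations are given as a 3x3 rotation matrix whose columns are the frame's x, y, z axes.
In Python, from station import sense, capture, finish_job gives the robot as it stands.
- The arm moves only by the tool arm_command, never from a script. Its argument "deltas" is a list of rows, each a list of 7 numbers: the turn, a rotation vector about the tool's x, y, z in rad, then the shift along the tool's x, y, z in cm, then the closure, from -1 (fully open) to 1 (shut), so that 0 is half open. In form: [[rx, ry, rz, dx, dy, dz, hand], ...]. A call has 1 to 8 rows; each row is the pose to reach, as a shift and turn from the pose commanded when the call began, along the tool's axes at that moment; what a row does not reach only later rows make up. A row lasts 1/12 s, in which the tool goes at most 41.7 mm and 7.16 degrees, less where a joint would pass 70% of its speed; a pose out of reach is approached as far as the arm can. A call with a gripper value outside its range is refused whole. The fingers move at their own pace and stop on an object; the grip force is fixed at half the most. Time passes only in rows, so rows that repeat a pose let the fingers close. It gives the time, the measured TCP pose, the force, the opening and the grip force at its end, in the units of the state.
- sense(): the state, without advancing time (a new reading comes with each control period).
- capture(name): name is "scene" or "top" or "wrist"; returns a dict with "pixels" (420x560x3 uint8, blue, green, red), "fovy" (degrees; the focal length in pixels is half the picture's height over the tangent of half this angle, whatever the lens; pixels are square), "cx", "cy" (the principal point, pixels), "k1" (the pictures are not rectified: a ray, as slopes to the right and down, at radius r is drawn at 1 + k1 r^2 times it, then the intrinsics apply), "rvec" (rotation vector, rad) and "tvec" (3), from world to camera coordinates, as OpenCV has them. Camera axes: x right, y down, z forward; pixel columns grow to the right and rows downward; lengths in m; the calibration is good to about 2 mm. A picture is of the moment at which its call begins. There is no depth.
- finish_job(): hands the job in; it is judged then, once.
The state is a dict: "time_s": time; "joints": joint angles; "joint_velocities": joint speeds; "effort": joint torques, N m; "tcp_pos": TCP position; "ee_rot": TCP orientation; "wrist_force": force on the tool from outside, world axes, zero at the start; "moment": the same for the moment, N m; "gripper_width": opening from 0.0 (shut) to 1.0 (fully open); "gripper_force": force on a finger pad.
Only numpy, scipy, OpenCV 4.12 (cv2) and the standard library are available. Lean on these libraries where they do the work, as an engineer would, in place of code of your own. Each camera call takes 0.05 s, during which the arm holds its last target. There are 200 camera calls.

## Working session

There is one attempt and no reset: what is moved stays moved. The work goes in short steps, Python scripts to look and compute and a tool call to move; the robot and the scene stay as the last step left them, time stands still between calls to the robot, and variables do not carry over. Pictures are saved under pics/ and viewed, at most 10 in all, crops included, and the job is handed in when it is done.

Besides the shell and the picture viewer there is one more tool, called after "Emit:" in YAML: its name, and indented under it one key for each argument. arm_command: Moves the arm, as the interface text tells. Its arguments: {"type":"object","properties":{"deltas":{"type":"array"}},"required":["deltas"]}

```bash
mkdir -p pics; ls; python3 - <<'E'
from station import sense,capture
import cv2,numpy as np,pickle
s=sense();print({k:np.round(v,3).tolist() for k,v in s.items()})
for n in("scene","top"):
    c=capture(n);pickle.dump(c,open(n+'.pkl','wb'));cv2.imwrite(f'pics/{n}0.png',cv2.resize(c['pixels'],(784,588)))
    print(n,c['fovy'],c['cx'],c['cy'],c['k1'],c['rvec'],c['tvec'])
E
```

```text
pics
{'time_s': 0.0, 'joints': [80.364, 22.089, 0.379, -0.028, -68.412, -14.816], 'joint_velocities': [0.022, 0.04, -0.014, 0.014, 0.035, -0.115], 'effort': [-0.001, -39.067, 18.741, 4.22, 0.011, -0.0], 'tcp_pos': [0.258, 0.568, 0.232], 'ee_rot': [[0.91, -0.414, -0.001], [-0.414, -0.91, -0.002], [0.0, 0.002, -1.0]], 'wrist_force': [0.021, -0.002, -0.177], 'moment': [-0.028, 0.018, 0.009], 'gripper_force': 0.0, 'gripper_width': 1.002}
scene 44.80225394702324 273.3365994873962 212.4485413005867 0.03585604092520516 [ 0.88950446 -2.12683667  1.41034446] [0.3668428  0.28722721 1.40969382]
top 50.71121289754579 277.9042134789514 203.00655741675695 -0.005804837100496989 [ 2.2167904  -2.15604459  0.05356516] [-0.02853269  0.5297801   1.54218122]
```

View pics/scene0.png

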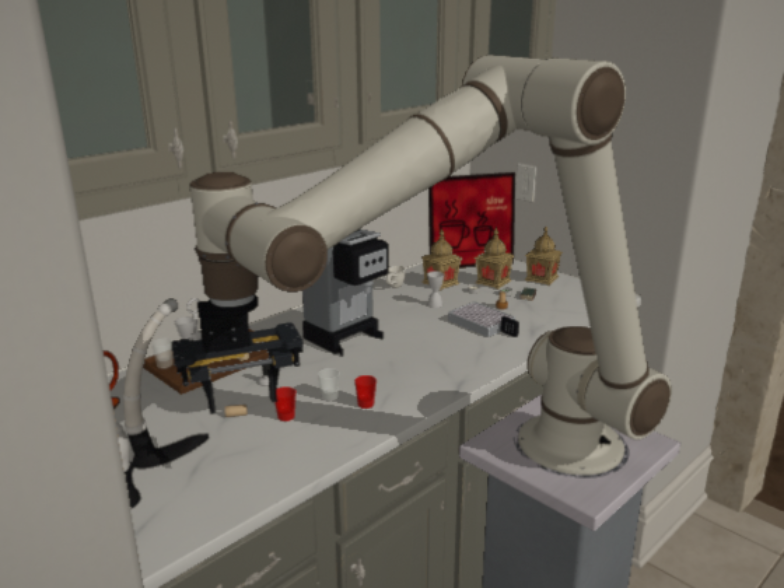

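View pics/top0.png

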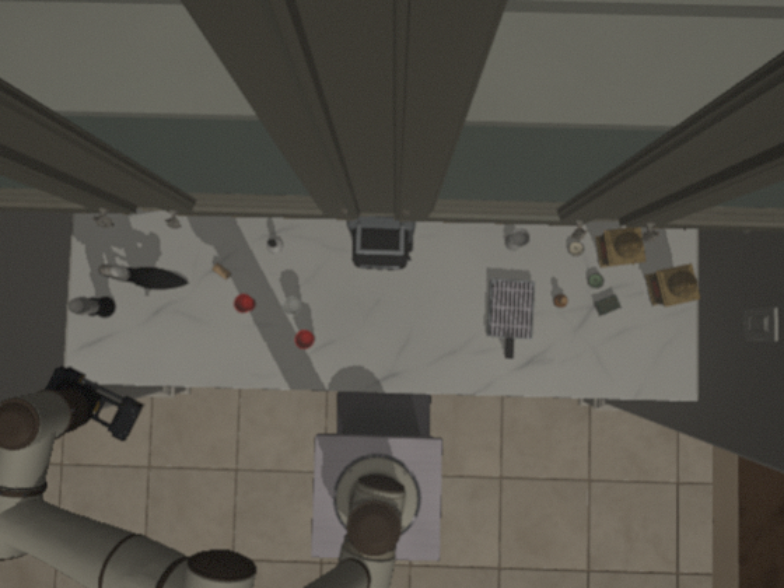

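Scene: machine at (345,290), tray (485,318) with its grip at (510,327), clear glass (329,383) between red ones. Top: tray (511,308), grip (509,348), machine (381,245), clear glass (293,303), reds at (245,303) and (305,339).

```bash
cat > h.py <<'E'
import cv2,numpy as np,pickle
from scipy.spatial.transform import Rotation as Ro
def cam(c):
    h=c['pixels'].shape[0];f=h/2/np.tan(np.radians(c['fovy'])/2)
    return np.array([[f,0,c['cx']],[0,f,c['cy']],[0,0,1.]]),np.array([c['k1'],0,0,0,0.]),np.array(c['rvec'],float),np.array(c['tvec'],float)
def w2p(c,P):
    K,d,r,t=cam(c);return cv2.projectPoints(np.array(P,float).reshape(-1,3),r,t,K,d)[0].reshape(-1,2)
def p2w(c,uv,z):
    K,d,r,t=cam(c);R=cv2.Rodrigues(r)[0];C=-R.T@t
    n=cv2.undistortPoints(np.array(uv,float).reshape(-1,1,2),K,d).reshape(-1,2)
    D=np.c_[n,np.ones(len(n))]@R
    return C+D*((np.asarray(z)-C[2])/D[:,2])[:,None]
E
python3 - <<'E'
from h import *
t=pickle.load(open('top.pkl','rb'));s=pickle.load(open('scene.pkl','rb'))
def cr(c,u,v,w,h,k): return cv2.resize(c['pixels'][v:v+h,u:u+w],None,fx=k,fy=k,interpolation=cv2.INTER_CUBIC)
a=cr(t,335,185,66,75,6)      # 396x450 ->
b=cr(t,245,150,66,50,6)
c=cr(s,205,160,80,100,6)
A=np.zeros((600,800,3),np.uint8)
A[:450,:396]=a; A[:300,400:796]=b; A[300:600,400:796]=cr(s,205,205,66,50,6); A[450:600,:396]=cr(t,193,205,66,25,6)
A=cv2.convertScaleAbs(A,alpha=1.5)
cv2.imwrite('pics/comp.png',A)
K,d,r,tt=cam(t);print('topC',-cv2.Rodrigues(r)[0].T@tt);K,d,r,tt=cam(s);print('sceneC',-cv2.Rodrigues(r)[0].T@tt)
E
```

```text
topC [ 0.43878024 -0.03064301  1.57045754]
sceneC [-0.59852297  1.08924146  0.81217799]
```

View pics/comp.png

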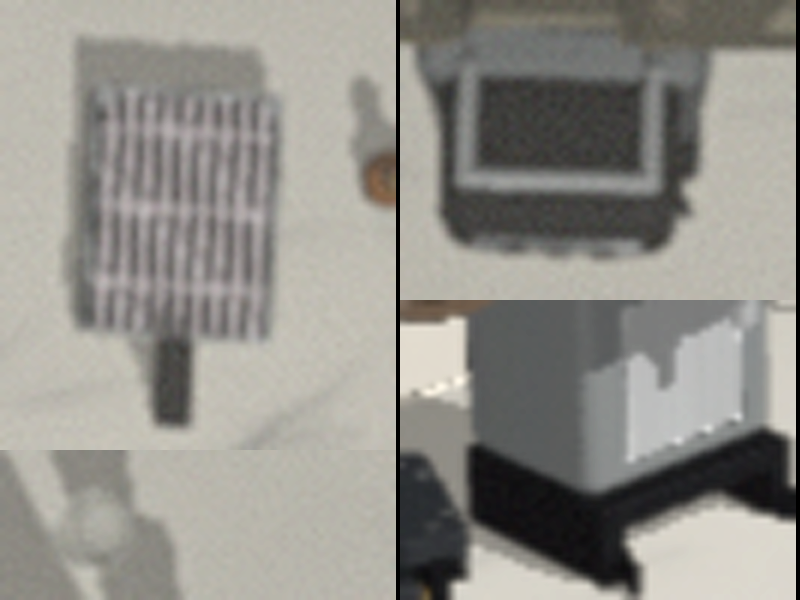

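Composite: tray grate corners about (98,90),(280,98),(268,338),(85,330), grip tip (171,425), clear glass (98,520); head front at y≈247 from 462 to 662; scene left guide tip at (630,592).

```bash
python3 - <<'E'
from h import *
t=pickle.load(open('top.pkl','rb'));s=pickle.load(open('scene.pkl','rb'))
a=lambda x,y:(335+x/6,185+y/6)
b=lambda x,y:(245+(x-400)/6,150+y/6)
q=lambda x,y:(205+(x-400)/6,205+(y-300)/6)
P=p2w(t,[a(98,90),a(280,98),a(268,338),a(85,330)],.026);print('tray',P.round(3))
print(np.linalg.norm(P-np.roll(P,1,0),axis=1))
print('grip',p2w(t,[a(171,425),a(174,345)],.05).round(3))
print('glass',p2w(t,[(193+98/6,205+(520-450)/6)],.05).round(3), 'scene foot',p2w(s,[(329/1.4,394/1.4)],0).round(3),'scene rim', p2w(s,[(329/1.4,374/1.4)],.061).round(3))
print('head',p2w(t,[b(465,243),b(662,248)],.25).round(3), 'frame front', p2w(t,[b(458,188),b(662,188)],.29).round(3))
print('guides',p2w(s,[q(630,592),q(795,515)],0.0).round(3))
A=cv2.convertScaleAbs(s['pixels'][150:260,190:330],alpha=1.5)
cv2.imwrite('pics/mach.png',cv2.resize(A,(770,605-5),interpolation=cv2.INTER_CUBIC))
E
```

```text
tray [[ 0.547 -0.27   0.026]
 [ 0.546 -0.375  0.026]
 [ 0.406 -0.37   0.026]
 [ 0.408 -0.265  0.026]]
[0.13936916 0.10568177 0.13925314 0.10570709]
grip [[ 0.356 -0.311  0.05 ]
 [ 0.401 -0.312  0.05 ]]
glass [[0.475 0.22  0.05 ]] scene foot [[0.479 0.212 0.   ]] scene rim [[0.463 0.223 0.061]]
head [[ 0.552  0.051  0.25 ]
 [ 0.552 -0.048  0.25 ]] frame front [[ 0.575  0.052  0.29 ]
 [ 0.578 -0.046  0.29 ]]
guides [[ 0.602  0.069  0.   ]
 [ 0.608 -0.068  0.   ]]
```

View pics/mach.png

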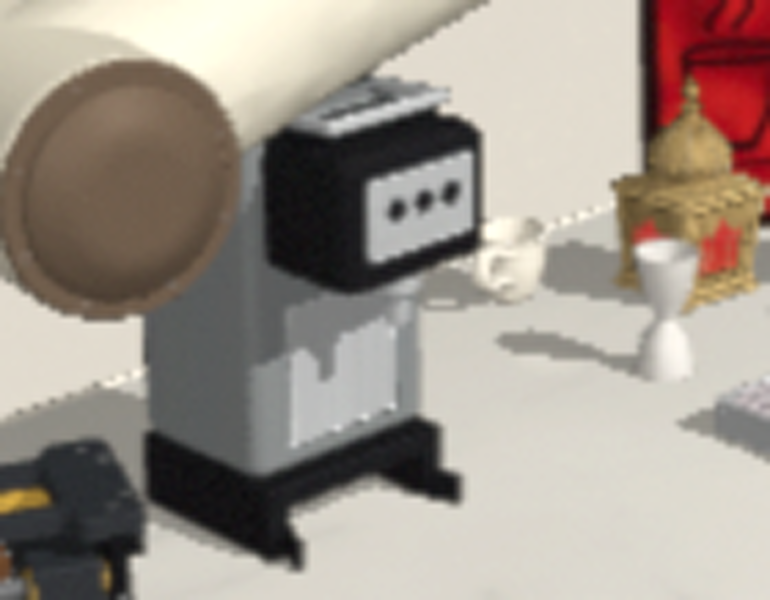

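Picture: guide tips at (297,568) and (460,503) in this crop, the head unobstructed at x 270–480; bay mouth facing the robot. Machine ≈ (0.627, 0), yaw ≈ 0; tray grip ≈ (0.375, -0.312).

```bash
cat >> h.py <<'E'
def des(a,yaw=0):
    "tool leaned back a deg, closing across; yaw deg"
    a=np.radians(a);c,s=np.cos(a),np.sin(a)
    return Ro.from_euler('z',yaw,degrees=True).as_matrix()@np.array([[c,0,s],[0,-1,0],[s,0,-c]])
def delta(p0,R0,p,R):
    R0=np.array(R0);rv=Ro.from_matrix(R0.T@R).as_rotvec();return np.r_[rv,R0.T@(np.array(p)-p0)*100].round(3).tolist()
def chain(*W):
    from station import sense
    s=sense();p0,R0=s['tcp_pos'],s['ee_rot']
    print('now',np.round(p0,4),np.round(s['joints'],1),'F',np.round(s['wrist_force'],1),s['gripper_width'],s['gripper_force'],s['time_s'])
    print(np.round(R0,3).tolist())
    for p,R in W: print(delta(p0,R0,p,R)); p0,R0=p,R
E
python3 - <<'E'
from h import *
s=pickle.load(open('scene.pkl','rb'))
print(p2w(s,[(244,254.1),(273.6,242.2)],0).round(4))
chain(([.42,.1,.27],des(0)),([.36,-.31,.2],des(30,-2)))
E
```

```text
[[ 0.5984  0.07    0.    ]
 [ 0.5926 -0.0674  0.    ]]
now [0.2585 0.5685 0.2326] [ 80.4  22.1   0.4  -0.  -68.4 -14.8] F [ 0.8 -0.2  0.7] 1.0011208319602063 0.0 0.1
[[0.91, -0.414, -0.001], [-0.414, -0.91, -0.002], [0.0, 0.002, -1.0]]
[0.002, 0.0, -0.427, 34.1, 35.961, -3.667]
[-0.009, 0.524, 0.034, -6.0, 41.0, 7.0]
```

Emit:
arm_command:
  deltas:
    - [0, 0, -0.1, 8, 8, -1.5, -1]
    - [0, 0, -0.2, 16, 16, -3.5, -1]
    - [0, 0, -0.3, 24, 24, -3.5, -1]
    - [0, 0, -0.42, 34, 36, -3.5, -1]
    - [0, 0, -0.42, 34, 36, -3.5, -1]
    - [0, 0, -0.42, 34, 36, -3.5, -1]
    - [0, 0, -0.42, 34, 36, -3.5, -1]
    - [0, 0, -0.42, 34, 36, -3.5, -1]

```text
time_s: 0.77
tcp_pos: [0.3676, 0.2532, 0.26]
ee_rot: [[1.0, -0.006, -0.0], [-0.006, -1.0, -0.0], [-0.0, 0.0, -1.0]]
wrist_force: [0.7, 0.2, 0.3]
gripper_width: 0.999
gripper_force: 0.0
```

Emit:
arm_command:
  deltas:
    - [0, 0, 0, 0, 0, 0, -1]
    - [0, 0, 0, 0, 0, 0, -1]
    - [0, 0, 0, 0, 0, 0, -1]
    - [0, 0, 0, 0, 0, 0, -1]
    - [0, 0, 0, 0, 0, 0, -1]
    - [0, 0, 0, 0, 0, 0, -1]

```text
time_s: 1.27
tcp_pos: [0.3674, 0.2564, 0.2598]
ee_rot: [[1.0, -0.005, -0.0], [-0.005, -1.0, -0.001], [-0.0, 0.001, -1.0]]
wrist_force: [-0.5, -1.1, -0.1]
gripper_width: 0.999
gripper_force: 0.0
```

Emit:
arm_command:
  deltas:
    - [0, 0.1, 0, 0, 4, 0, -1]
    - [0, 0.2, 0, 0, 8, 0, -1]
    - [0, 0.3, 0, 0, 12, 0, -1]
    - [0, 0.4, 0, 0, 16, 0, -1]
    - [0, 0.5, 0, 0, 20, 0, -1]
    - [0, 0.52, 0, 0, 24, 0, -1]
    - [0, 0.52, 0, 0, 25.5, 0, -1]
    - [0, 0.52, 0, 0, 25.5, 0, -1]

```text
time_s: 1.93
tcp_pos: [0.3645, -0.0024, 0.2595]
ee_rot: [[0.868, -0.011, 0.497], [-0.01, -1.0, -0.005], [0.497, -0.001, -0.868]]
wrist_force: [-0.3, -0.1, 0.9]
gripper_width: 1.002
gripper_force: 0.0
```

```bash
python3 - <<'E'
from h import *
from station import capture
c=capture('wrist');pickle.dump(c,open('wm.pkl','wb'));cv2.imwrite('pics/wm.png',cv2.resize(cv2.convertScaleAbs(c['pixels'],alpha=1.4),(784,588)))
K,d,r,tt=cam(c);print('C',-cv2.Rodrigues(r)[0].T@tt)
chain(([.34,-.31,.16],des(30,-2)))
E
```

```text
C [ 0.35376903 -0.00187325  0.42640073]
now [ 0.3657 -0.0006  0.2604] [ 38.7 -23.8 -56.9  31.4 -37.1  28.7] F [ 0.3 -0.2  0.7] 0.998696953265289 0.0 1.9833
[[0.867, -0.009, 0.498], [-0.009, -1.0, -0.004], [0.498, -0.001, -0.867]]
[-0.014, 0.002, 0.022, -6.963, 30.974, 7.539]
```

View pics/wm.png

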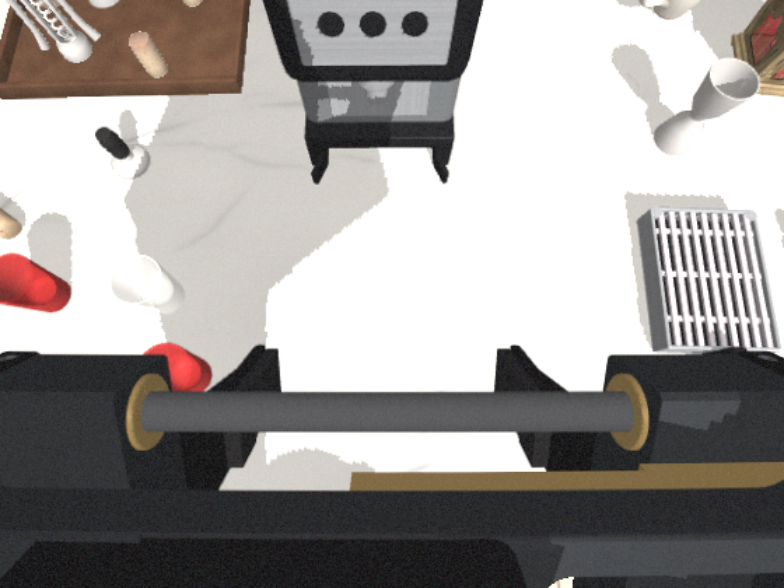

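Wrist picture: bay mouth with guide tips at (317,182),(444,181); tray rear corners (652,208),(757,210); clear glass at (150,282), foot about (167,297); wine stopper (128,158), jigger (685,130).

```bash
python3 - <<'E'
from h import *
c=pickle.load(open('wm.pkl','rb'))
f=lambda *a:np.array(a)/1.4
print('tips',p2w(c,f((317,182),(444,181)),0).round(4).tolist())
print('headbottom front',p2w(c,f((296,79),(466,77)),.19).round(4).tolist())
print('roof lip',p2w(c,f((307,122),(453,122)),.032).round(4).tolist(),p2w(c,f((307,146),(452,146)),.032).round(4).tolist())
print('tray rear',p2w(c,f((652,208),(757,210)),.026).round(4).tolist(),'grate front',p2w(c,f((661,350),(777,350)),.026).round(4).tolist())
print('glass foot',p2w(c,f((167,295),),0.0).round(4).tolist(),'rim',p2w(c,f((137,275),),0.061).round(4).tolist())
print('wstop',p2w(c,f((128,160),),0.0).round(4).tolist(),'jig',p2w(c,f((680,140),),0.0).round(4).tolist())
A=cv2.convertScaleAbs(c['pixels'],alpha=1.2)
B=np.vstack([cv2.resize(A[60:140,200:350],(750,400),interpolation=cv2.INTER_CUBIC)])
G=cv2.resize(A[170:230,70:145],(750//3,200),interpolation=cv2.INTER_CUBIC);T=cv2.resize(A[140:260,455:560],(175,200))
L=np.zeros((200,750,3),np.uint8);L[:,:250]=G;L[:,250:425]=T
cv2.imwrite('pics/wmc.png',np.vstack([B,L]))
E
```

```text
tips [[0.5972, 0.0722, 0.0], [0.5967, -0.0656, 0.0]]
headbottom front [[0.5632, 0.0551, 0.19], [0.5633, -0.0548, 0.19]]
roof lip [[0.649, 0.0792, 0.032], [0.647, -0.0733, 0.032]] [[0.6203, 0.0782, 0.032], [0.6185, -0.0709, 0.032]]
tray rear [[0.5502, -0.2707, 0.026], [0.5476, -0.3793, 0.026]] grate front [[0.4066, -0.2559, 0.026], [0.4049, -0.3668, 0.026]]
glass foot [[0.4719, 0.2216, 0.0]] rim [[0.4737, 0.2187, 0.061]]
wstop [[0.6282, 0.2838, 0.0]] jig [[0.6465, -0.3344, 0.0]]
```

View pics/wmc.png

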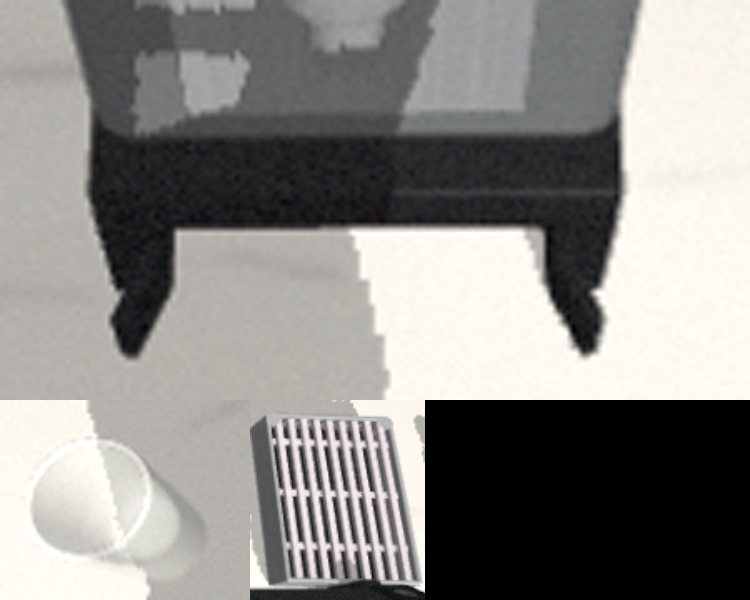

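Emit:
arm_command:
  deltas:
    - [0, 0, 0, -1, 4, 1, -1]
    - [0, 0, 0, -2, 8, 2, -1]
    - [0, 0, 0, -2, 12, 3, -1]
    - [0, 0, 0, -3, 16, 3, -1]
    - [0, 0, 0, -3, 20, 3, -1]
    - [0, 0, 0, -3, 24, 3, -1]
    - [0, 0, 0, -3, 28, 3, -1]
    - [0, 0, 0, -3, 31, 3, -1]

```text
time_s: 2.65
tcp_pos: [0.3556, -0.214, 0.2209]
ee_rot: [[0.871, -0.006, 0.491], [-0.005, -1.0, -0.003], [0.491, 0.001, -0.871]]
wrist_force: [0.0, -0.1, -0.2]
gripper_width: 1.0
gripper_force: 0.0
```

Crop: roof lip lower edge from (172,228) to (545,228), tips at (132,355),(588,352), the glass rim ellipse centred near (90,498), tray grate visible but its front hidden. Continue to above the grip.

Emit:
arm_command:
  deltas:
    - [0, 0, 0, -1, 4, 0.5, -1]
    - [0, 0, 0, -1, 8, 1, -1]
    - [0, 0, 0, -1, 9.5, 1, -1]
    - [0, 0, 0, -1, 9.5, 1, -1]
    - [0, 0, 0, -1, 9.5, 1, -1]

```text
time_s: 3.07
tcp_pos: [0.3503, -0.3103, 0.2061]
ee_rot: [[0.872, -0.011, 0.489], [-0.01, -1.0, -0.005], [0.489, -0.001, -0.872]]
wrist_force: [0.5, 0.1, 0.6]
gripper_width: 1.0
gripper_force: 0.0
```

```bash
python3 - <<'E'
from h import *
from station import capture
c=capture('wrist');pickle.dump(c,open('wt.pkl','wb'));cv2.imwrite('pics/wt.png',cv2.resize(cv2.convertScaleAbs(c['pixels'],alpha=1.2),(784,588)))
w=pickle.load(open('wm.pkl','rb'))
print('lip',p2w(w,[(234.4,105.6),(309,105.6)],.032).round(4).tolist(),'rim',p2w(w,[(97,199.4)],.061).round(4))
print('spout?',p2w(w,[(270,70)],.156).round(4))
chain()
E
```

```text
lip [[0.6178, 0.0563, 0.032], [0.6165, -0.0508, 0.032]] rim [[0.4699 0.2192 0.061 ]]
spout? [[0.5757 0.0027 0.156 ]]
now [ 0.35   -0.3088  0.2062] [-33.2   0.3 -28.4 -25.  -38.8 139.2] F [-0.8  0.8 -0.3] 1.00507358320318 0.0 3.1167
[[0.872, -0.009, 0.489], [-0.008, -1.0, -0.004], [0.489, -0.001, -0.872]]
```

View pics/wt.png

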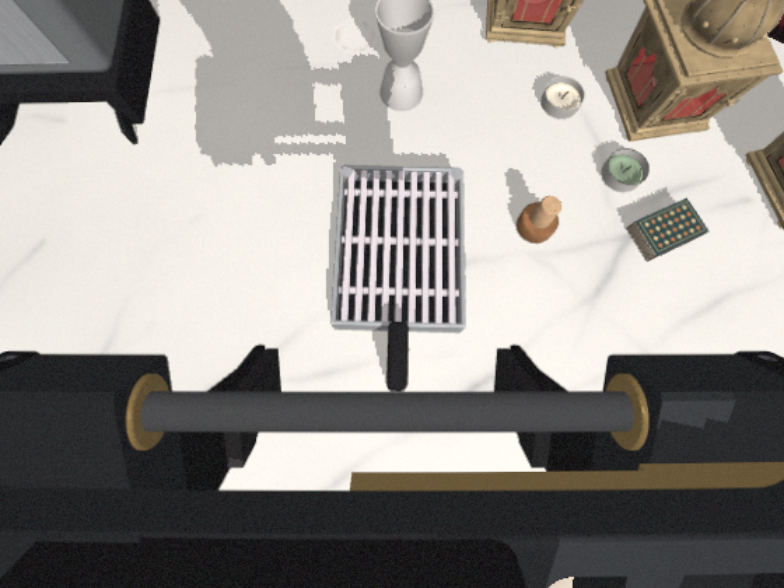

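Wrist picture: tray corners (342,167),(463,169),(464,328),(332,328); grip top runs from (398,325) to its end (397,388); the jigger (402,100) stands behind it.

```bash
python3 - <<'E'
from h import *
c=pickle.load(open('wt.pkl','rb'))
f=lambda *a:np.array(a)/1.4
P=p2w(c,f((342,167),(463,169),(464,328),(332,328)),.026);print(P.round(4).tolist())
rm,fm=(P[0]+P[1])/2,(P[2]+P[3])/2;d=rm-fm;print(rm,fm,np.degrees(np.arctan2(d[1],d[0])))
for z in(.03,.05):print('grip',z,p2w(c,f((398,325),(397,388)),z).round(4).tolist())
E
```

```text
[[0.5495, -0.2717, 0.026], [0.5462, -0.3789, 0.026], [0.4035, -0.372, 0.026], [0.4047, -0.2655, 0.026]]
[ 0.54787193 -0.32526671  0.026     ] [ 0.40409473 -0.31875921  0.026     ] -2.591495271598395
grip 0.03 [[0.4058, -0.3187, 0.03], [0.3564, -0.3171, 0.03]]
grip 0.05 [[0.402, -0.3182, 0.05], [0.3555, -0.3166, 0.05]]
```

```bash
python3 - <<'E'
from h import *
R=des(30,-2.4);p=np.array([.376,-.3175,.025])
chain((p-.08*R[:,2],R));chain((p,R))
E
```

```text
now [ 0.35   -0.3088  0.2062] [-33.2   0.3 -28.4 -25.  -38.8 139.2] F [-0.8  0.8 -0.3] 1.00507358320318 0.0 3.1167
[[0.872, -0.009, 0.489], [-0.008, -1.0, -0.004], [0.489, -0.001, -0.872]]
[-0.017, 0.013, 0.028, -6.682, 0.721, 9.085]
now [ 0.35   -0.3088  0.2062] [-33.2   0.3 -28.4 -25.  -38.8 139.2] F [-0.8  0.8 -0.3] 1.00507358320318 0.0 3.1167
[[0.872, -0.009, 0.489], [-0.008, -1.0, -0.004], [0.489, -0.001, -0.872]]
[-0.017, 0.013, 0.028, -6.583, 0.858, 17.083]
```

Emit:
arm_command:
  deltas:
    - [0, 0.01, 0.03, -3, 0.5, 3, -1]
    - [-0.02, 0.01, 0.03, -6.6, 0.9, 6, -1]
    - [-0.02, 0.01, 0.03, -6.6, 0.9, 9, -1]
    - [-0.02, 0.01, 0.03, -6.6, 0.9, 12, -1]
    - [-0.02, 0.01, 0.03, -6.6, 0.9, 14, -1]
    - [-0.02, 0.01, 0.03, -6.6, 0.9, 16, -1]
    - [-0.02, 0.01, 0.03, -6.6, 0.9, 17, -1]
    - [-0.02, 0.01, 0.03, -6.6, 0.9, 17, -1]

```text
time_s: 3.78
tcp_pos: [0.3762, -0.3159, 0.0249]
ee_rot: [[0.867, -0.041, 0.497], [-0.036, -0.999, -0.021], [0.497, 0.001, -0.868]]
wrist_force: [-0.0, -0.5, 0.1]
gripper_width: 1.005
gripper_force: 0.0
```

Emit:
arm_command:
  deltas:
    - [0, 0, 0, 0, 0, 0, 0.2]
    - [0, 0, 0, 0, 0, 0, 0.6]
    - [0, 0, 0, 0, 0, 0, 1]
    - [0, 0, 0, 0, 0, 0, 1]
    - [0, 0, 0, 0, 0, 0, 1]
    - [0, 0, 0, 0, 0, 0, 1]
    - [0, 0, 0, 0, 0, 0, 1]
    - [0, 0, 0, 0, 0, 0, 1]

```text
time_s: 4.45
tcp_pos: [0.375, -0.3185, 0.0268]
ee_rot: [[0.865, -0.046, 0.499], [-0.038, -0.999, -0.026], [0.5, 0.003, -0.866]]
wrist_force: [0.1, 0.6, -0.3]
gripper_width: 0.476
gripper_force: 0.0
```

Emit:
arm_command:
  deltas:
    - [0, 0, 0, 0, 0, 0, 1]
    - [0, 0, 0, 0, 0, 0, 1]
    - [0, 0, 0, 0, 0, 0, 1]
    - [0, 0, 0, 0, 0, 0, 1]
    - [0, 0, 0, 0, 0, 0, 1]
    - [0, 0, 0, 0, 0, 0, 1]
    - [0, 0, 0, 0, 0, 0, 1]
    - [0, 0, 0, 0, 0, 0, 1]

```text
time_s: 5.12
tcp_pos: [0.375, -0.3182, 0.0265]
ee_rot: [[0.866, -0.045, 0.499], [-0.038, -0.999, -0.025], [0.499, 0.003, -0.866]]
wrist_force: [-0.0, -0.5, 0.8]
gripper_width: 0.184
gripper_force: 30.0
```

```bash
python3 - <<'E'
from h import *
chain(([.40,.001,.025],des(30,-.3)))
E
```

```text
now [ 0.375  -0.3182  0.0265] [-38.7  21.  -29.8 -51.3 -22.  171.6] F [-0.  -0.5  0.8] 0.1839319939512035 29.98361402033545 5.1167
[[0.866, -0.045, 0.499], [-0.038, -0.999, -0.025], [0.499, 0.003, -0.866]]
[0.023, 0.001, -0.033, 0.882, -32.002, 0.577]
```

```bash
python3 - <<'E'
from h import *
from scipy.optimize import fsolve
D=[(.603,.452,.4),(.2,.451,-56.9),(.358,.398,-28.4),(.378,.217,-29.8)]
g=lambda x:[r*r+(z-x[3])**2-x[0]-x[1]*np.sin(np.radians(j)+x[2]) for r,z,j in D]
x=fsolve(g,[.3,.3,0,.35]);print(x,g(x))
for X in(.39,.395,.405,.415):
    w=X-.11;rho=np.sqrt(w*w-.159**2);print(X,np.degrees(np.arcsin((rho**2+(.216-x[3])**2-x[0])/x[1])-x[2]),np.degrees(np.arcsin(.159/w)))
E
```

```text
[ 0.90406223  0.82401086 -0.65520617  0.24478439] [np.float64(7.241107713440442e-11), np.float64(-6.17150774928632e-12), np.float64(3.659417213697225e-11), np.float64(3.4581115748721913e-11)]
0.39 nan 34.60093258172696
0.395 nan 33.91032944275234
0.405 nan 32.614437512428616
0.415 nan 31.42026385538771<stdin>:7: RuntimeWarning: invalid value encountered in arcsin
```

```bash
python3 - <<'E'
from h import *
chain(([.412,-.158,.0268],des(30,-1.2)))
E
```

```text
now [ 0.375  -0.3182  0.0265] [-38.7  21.  -29.8 -51.3 -22.  171.6] F [-0.  -0.5  0.8] 0.1839319939512035 29.98361402033545 5.1167
[[0.866, -0.045, 0.499], [-0.038, -0.999, -0.025], [0.499, 0.003, -0.866]]
[0.015, 0.001, -0.019, 2.609, -16.172, 1.419]
```

Emit:
arm_command:
  deltas:
    - [0, 0, 0, 0.3, -1.5, 0.15, 1]
    - [0, 0, 0, 0.6, -3.5, 0.3, 1]
    - [0.003, 0, -0.005, 1, -6, 0.5, 1]
    - [0.006, 0, -0.01, 1.4, -8.5, 0.75, 1]
    - [0.01, 0, -0.015, 1.8, -11, 0.95, 1]
    - [0.015, 0, -0.019, 2.2, -13.5, 1.2, 1]
    - [0.015, 0, -0.019, 2.5, -15.5, 1.35, 1]
    - [0.015, 0, -0.019, 2.6, -16.2, 1.42, 1]

```text
time_s: 5.78
tcp_pos: [0.4123, -0.1627, 0.0263]
ee_rot: [[0.86, -0.01, 0.511], [-0.011, -1.0, -0.001], [0.511, -0.005, -0.86]]
wrist_force: [-16.3, -21.2, 35.2]
gripper_width: 0.18
gripper_force: 30.1
```

```bash
python3 - <<'E'
from h import *
chain(([.415,.002,.0268],des(30,-.3)),([.535,.002,.0268],des(30,-.3)))
E
```

```text
now [ 0.4123 -0.1627  0.0263] [-15.   16.6 -38.4 -56.1  -9.1 158.1] F [-16.3 -21.2  35.2] 0.18023850360607968 30.055642670445195 5.7833
[[0.86, -0.01, 0.511], [-0.011, -1.0, -0.001], [0.511, -0.005, -0.86]]
[-0.002, -0.012, -0.007, 0.072, -16.473, 0.087]
[0.0, 0.0, 0.0, 10.392, -0.063, 6.0]
```

The fifth joint has reached its limit at this lean; I'll let go, lean less and regrip.

```bash
python3 - <<'E'
from h import *
chain(([.410,-.1627,.024],des(8,-1)))
E
```

```text
now [ 0.4123 -0.1627  0.0263] [-15.   16.6 -38.4 -56.1  -9.1 158.1] F [-16.3 -21.2  35.2] 0.18023850360607968 30.055642670445195 5.7833
[[0.86, -0.01, 0.511], [-0.011, -1.0, -0.001], [0.511, -0.005, -0.86]]
[-0.007, -0.396, 0.005, -0.312, 0.002, 0.084]
```

Emit:
arm_command:
  deltas:
    - [0, 0, 0, 0, 0, 0, 0.4]
    - [0, 0, 0, 0, 0, 0, 0]
    - [0, 0, 0, 0, 0, 0, 0]
    - [0, 0, 0, 0, 0, 0, 0]
    - [0, 0, 0, 0, 0, 0, 0]
    - [0, 0, 0, 0, 0, 0, 0]

```text
time_s: 6.28
tcp_pos: [0.4097, -0.1621, 0.0233]
ee_rot: [[0.863, -0.016, 0.505], [-0.019, -1.0, 0.001], [0.505, -0.01, -0.863]]
wrist_force: [0.8, -0.8, 0.2]
gripper_width: 0.482
gripper_force: 0.0
```

Emit:
arm_command:
  deltas:
    - [0, -0.1, 0, 0, 0, 0, 0]
    - [0, -0.2, 0, 0, 0, 0, 0]
    - [0, -0.3, 0, 0, 0, 0, 0]
    - [-0.01, -0.39, 0, 0, 0, 0, 0]
    - [-0.01, -0.39, 0, 0, 0, 0, 0]
    - [-0.01, -0.39, 0, 0, 0, 0, 0]

```text
time_s: 6.78
tcp_pos: [0.4064, -0.1627, 0.0224]
ee_rot: [[0.98, -0.016, 0.197], [-0.019, -1.0, 0.015], [0.197, -0.019, -0.98]]
wrist_force: [0.0, -0.4, -0.2]
gripper_width: 0.5
gripper_force: 0.0
```

```bash
python3 - <<'E'
from h import *
from station import capture
c=capture('top');pickle.dump(c,open('t2.pkl','wb'))
w=capture('wrist');pickle.dump(w,open('w2.pkl','wb'))
A=np.hstack([cv2.resize(c['pixels'][180:270,250:340],(400,400),interpolation=cv2.INTER_CUBIC),cv2.resize(w['pixels'],(400,300))[:,:].repeat(1,0) if 0 else cv2.copyMakeBorder(cv2.resize(w['pixels'],(400,300)),0,100,0,0,cv2.BORDER_CONSTANT)])
cv2.imwrite('pics/m2.png',cv2.convertScaleAbs(A,alpha=1.3))
chain(([.410,-.1627,.024],des(8,-1)))
E
```

```text
now [ 0.4105 -0.1622  0.0232] [ -1.2  18.5 -45.3  -4.6 -14.6  94.9] F [ 0.1  0.8 -0. ] 0.5012369026072813 0.0 6.8833
[[0.979, -0.01, 0.203], [-0.013, -1.0, 0.016], [0.203, -0.018, -0.979]]
[-0.019, -0.065, 0.005, -0.035, 0.045, -0.09]
```

View pics/m2.png

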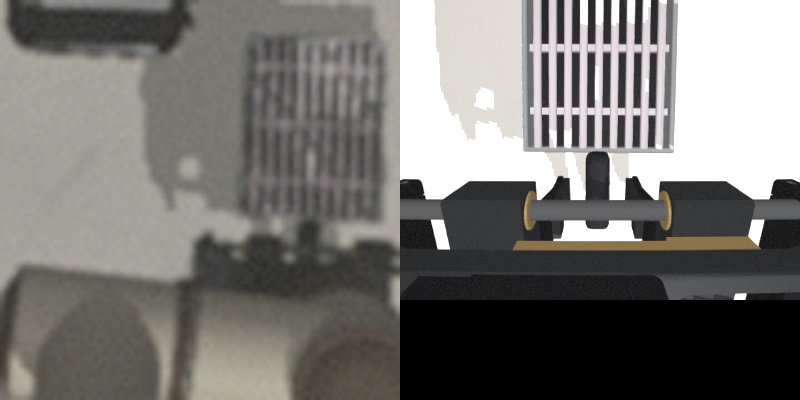

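The tray sits straight enough, its fin (597,190) centred between the fingers (563, 633). I'll stand the tool upright and grip.

Emit:
arm_command:
  deltas:
    - [-0.02, -0.1, 0, 0, 0, 0, 0]
    - [-0.02, -0.2, 0, 0, 0, 0, 0]
    - [-0.02, -0.2, 0, 0, 0, 0, 0.3]
    - [-0.02, -0.2, 0, 0, 0, 0, 1]
    - [-0.02, -0.2, 0, 0, 0, 0, 1]
    - [-0.02, -0.2, 0, 0, 0, 0, 1]
    - [-0.02, -0.2, 0, 0, 0, 0, 1]
    - [-0.02, -0.2, 0, 0, 0, 0, 1]

```text
time_s: 7.55
tcp_pos: [0.407, -0.1629, 0.0228]
ee_rot: [[1.0, -0.018, 0.003], [-0.018, -1.0, 0.0], [0.003, -0.0, -1.0]]
wrist_force: [0.3, -0.8, -1.0]
gripper_width: 0.179
gripper_force: 30.0
```

Emit:
arm_command:
  deltas:
    - [0, 0, 0, 0, 0, 0, 1]
    - [0, 0, 0, 0, 0, 0, 1]
    - [0, 0, 0, 0, 0, 0, 1]

```text
time_s: 7.8
tcp_pos: [0.407, -0.1629, 0.0228]
ee_rot: [[1.0, -0.017, 0.002], [-0.017, -1.0, 0.0], [0.002, -0.0, -1.0]]
wrist_force: [-3.2, -0.6, 1.0]
gripper_width: 0.178
gripper_force: 30.0
```

```bash
python3 - <<'E'
from h import *
c=pickle.load(open('t2.pkl','rb'))
P=p2w(c,[(250+x/4.444,180+y/4.444) for x,y in((250,38),(383,40),(378,218),(243,215))],.026);print(P.round(3).tolist())
chain(([.415,.002,.024],des(0,-.3)))
E
```

```text
[[0.583, -0.112, 0.026], [0.584, -0.216, 0.026], [0.445, -0.215, 0.026], [0.444, -0.109, 0.026]]
now [ 0.407  -0.1629  0.0228] [ -0.4  21.1 -39.9  -0.  -28.8  89.5] F [-3.2 -0.6  1. ] 0.17815137349868573 30.000005140900612 7.8
[[1.0, -0.017, 0.002], [-0.017, -1.0, 0.0], [0.002, -0.0, -1.0]]
[-0.0, -0.002, -0.012, 0.516, -16.503, -0.116]
```

Emit:
arm_command:
  deltas:
    - [0, 0, 0, -0.1, -1.5, 0, 1]
    - [0, 0, 0, -0.2, -4, 0, 1]
    - [0, 0, -0.004, -0.2, -6.5, -0.05, 1]
    - [0, 0, -0.008, -0.2, -9, -0.05, 1]
    - [0, 0, -0.012, -0.2, -11.5, -0.05, 1]
    - [0, 0, -0.012, -0.2, -14, -0.05, 1]
    - [0, 0, -0.012, -0.2, -16, -0.05, 1]
    - [0, 0, -0.012, -0.2, -16.5, -0.05, 1]

```text
time_s: 8.47
tcp_pos: [0.4095, 0.0044, 0.0234]
ee_rot: [[1.0, -0.001, 0.005], [-0.001, -1.0, 0.001], [0.005, -0.001, -1.0]]
wrist_force: [0.6, -0.4, -3.3]
gripper_width: 0.182
gripper_force: 30.0
```

Emit:
arm_command:
  deltas:
    - [0, 0, 0, 0, 0, 0, 1]
    - [0, 0, 0, 0, 0, 0, 1]
    - [0, 0, 0, 0, 0, 0, 1]

```text
time_s: 8.72
tcp_pos: [0.4089, 0.0017, 0.0233]
ee_rot: [[1.0, -0.005, 0.004], [-0.005, -1.0, 0.0], [0.004, -0.0, -1.0]]
wrist_force: [0.2, 0.8, -2.1]
gripper_width: 0.182
gripper_force: 30.0
```

```bash
python3 - <<'E'
from h import *
from station import capture
w=capture('wrist');pickle.dump(w,open('w3.pkl','wb'))
cv2.imwrite('pics/m3.png',cv2.resize(w['pixels'][:220],(784,308*1),interpolation=cv2.INTER_CUBIC))
chain(([.488,.002,.024],des(0,-.3)))
E
```

```text
now [0.4089 0.0015 0.0233] [ 23.3  19.  -44.1   0.2 -26.7  66.2] F [ 0.3  1.4 -1.9] 0.18150214237016646 30.016193822957575 8.7667
[[1.0, -0.006, 0.004], [-0.006, -1.0, 0.0], [0.004, -0.0, -1.0]]
[-0.0, -0.004, -0.0, 7.911, -0.089, -0.036]
```

View pics/m3.png

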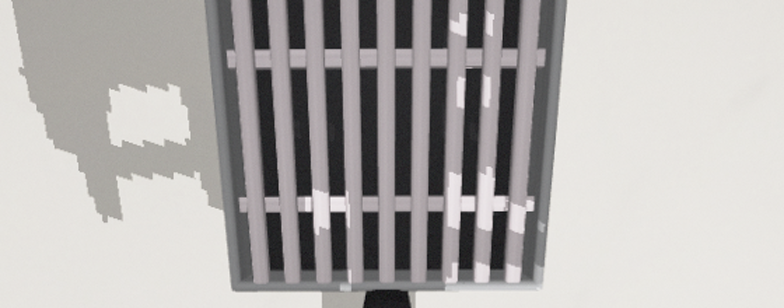

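Picture: tray edges symmetric, left (205,0)-(233,290), right (565,0)-(543,290); midline straight.

```bash
python3 - <<'E'
from h import *
c=pickle.load(open('w3.pkl','rb'))
P=p2w(c,np.array([(205,0),(565,0),(543,290),(233,290)])/1.4,.026);print(P.round(4).tolist())
a=(P[0]+P[1])/2;b=(P[2]+P[3])/2;print(a,b,np.degrees(np.arctan2(a[1]-b[1],a[0]-b[0])))
E
```

```text
[[0.5357, 0.0562, 0.026], [0.5351, -0.0515, 0.026], [0.4459, -0.0523, 0.026], [0.4464, 0.056, 0.026]]
[0.53541843 0.00235084 0.026     ] [0.44616171 0.00185611 0.026     ] 0.31757180714939903
```

Emit:
arm_command:
  deltas:
    - [0, 0, 0, 0.5, 0, 0, 1]
    - [0, 0, 0, 1, 0, 0, 1]
    - [0, 0, 0, 1.5, 0, 0, 1]
    - [0, 0, 0, 2, 0, 0, 1]
    - [0, 0, 0, 2.5, 0, 0, 1]
    - [0, 0, 0, 3, 0, 0, 1]

```text
time_s: 9.27
tcp_pos: [0.4394, 0.0018, 0.0234]
ee_rot: [[1.0, -0.005, 0.004], [-0.005, -1.0, -0.0], [0.004, 0.0, -1.0]]
wrist_force: [-1.2, -0.6, -2.3]
gripper_width: 0.181
gripper_force: 30.0
```

Emit:
arm_command:
  deltas:
    - [0, 0, 0, 0.4, 0, 0, 1]
    - [0, 0, 0, 0.8, 0, 0, 1]
    - [0, 0, 0, 1.2, 0, 0, 1]
    - [0, 0, 0, 1.6, 0, 0, 1]
    - [0, 0, 0, 2, 0, 0, 1]

```text
time_s: 9.68
tcp_pos: [0.4592, 0.0019, 0.0236]
ee_rot: [[1.0, -0.005, 0.004], [-0.005, -1.0, 0.0], [0.004, -0.0, -1.0]]
wrist_force: [-0.4, -0.1, -2.3]
gripper_width: 0.181
gripper_force: 30.0
```

Emit:
arm_command:
  deltas:
    - [0, 0, 0, 0.4, 0, 0, 1]
    - [0, 0, 0, 0.8, 0, 0, 1]
    - [0, 0, 0, 1.2, 0, 0, 1]
    - [0, 0, 0, 1.6, 0, 0, 1]
    - [0, 0, 0, 2, 0, 0, 1]

```text
time_s: 10.1
tcp_pos: [0.4793, 0.0019, 0.0237]
ee_rot: [[1.0, -0.005, 0.004], [-0.005, -1.0, 0.0], [0.004, -0.0, -1.0]]
wrist_force: [-0.7, -0.4, -2.9]
gripper_width: 0.179
gripper_force: 30.0
```

Emit:
arm_command:
  deltas:
    - [0, 0, 0, 0.4, 0, 0, 1]
    - [0, 0, 0, 0.8, 0, 0, 1]
    - [0, 0, 0, 1, 0, 0, 1]
    - [0, 0, 0, 1, 0, 0, 0]
    - [0, 0, 0, 1, 0, 0, 0]
    - [0, 0, 0, 1, 0, 0, 0]
    - [0, 0, 0, 1, 0, 0, 0]
    - [0, 0, 0, 1, 0, 0, 0]

```text
time_s: 10.77
tcp_pos: [0.4892, 0.0019, 0.0241]
ee_rot: [[1.0, -0.005, 0.005], [-0.005, -1.0, 0.0], [0.005, -0.0, -1.0]]
wrist_force: [-0.6, -0.5, 0.1]
gripper_width: 0.458
gripper_force: 0.0
```

Emit:
arm_command:
  deltas:
    - [0, 0.1, 0, 0, 0, 0, 0]
    - [0, 0.2, 0, 0, 0, 0, 0]
    - [0, 0.3, 0, 0, 0, 0, 0]
    - [0, 0.38, 0, 0, 0, 0, 0]
    - [0, 0.38, 0, 0, 0, 0, 0]
    - [0, 0.38, 0, 0, 0, 0, 0]

```text
time_s: 11.27
tcp_pos: [0.5074, -0.0117, 0.0713]
ee_rot: [[0.951, 0.008, 0.31], [-0.005, -0.999, 0.043], [0.31, -0.043, -0.95]]
wrist_force: [0.6, 0.3, -0.1]
gripper_width: 0.507
gripper_force: 0.0
```

```bash
python3 - <<'E'
from h import *
chain(([.488,.002,.024],des(22,-.3)))
E
```

```text
now [ 0.5074 -0.0117  0.0713] [ 17.8  15.5 -47.8  19.7  -9.2  53.3] F [ 0.6  0.3 -0.1] 0.5067754704045794 0.0 11.2667
[[0.951, 0.008, 0.31], [-0.005, -0.999, 0.043], [0.31, -0.043, -0.95]]
[-0.045, 0.069, -0.002, -3.324, -1.184, 3.952]
```

```bash
python3 - <<'E'
from h import *
chain(([.445,.002,.11],des(0,0)),([.445,.002,.025],des(0,0)))
E
```

```text
now [ 0.5074 -0.0117  0.0713] [ 17.8  15.5 -47.8  19.7  -9.2  53.3] F [ 0.6  0.3 -0.1] 0.5067754704045794 0.0 11.2667
[[0.951, 0.008, 0.31], [-0.005, -0.999, 0.043], [0.31, -0.043, -0.95]]
[-0.044, -0.315, 0.002, -4.744, -1.589, -5.549]
[0.0, 0.0, 0.0, 0.0, 0.0, 8.5]
```

Emit:
arm_command:
  deltas:
    - [0, 0, 0, 0, -0.2, -3, 0]
    - [-0.02, -0.1, 0, -2, -0.8, -5, 0.5]
    - [-0.04, -0.2, 0, -4, -1.6, -5.5, 1]
    - [-0.044, -0.315, 0, -4.7, -1.6, -5.5, 1]
    - [-0.044, -0.315, 0, -4.7, -1.6, -5.5, 1]
    - [-0.044, -0.315, 0, -4.7, -1.6, -5.5, 1]
    - [-0.044, -0.315, 0, -4.7, -1.6, -5.5, 1]
    - [-0.044, -0.315, 0, -4.7, -1.6, -5.5, 1]

```text
time_s: 11.93
tcp_pos: [0.4437, 0.0014, 0.1077]
ee_rot: [[1.0, 0.003, -0.003], [0.003, -1.0, -0.003], [-0.003, 0.003, -1.0]]
wrist_force: [-0.4, 0.9, 0.2]
gripper_width: 0.061
gripper_force: 0.0
```

```bash
python3 - <<'E'
from h import *
from station import capture
chain(([.445,.002,.025],des(0,0)))
w=capture('wrist');pickle.dump(w,open('w4.pkl','wb'))
cv2.imwrite('pics/w4.png',cv2.convertScaleAbs(w['pixels'],alpha=1.2))
E
```

```text
now [0.4437 0.0014 0.1077] [ 21.4  13.  -34.    0.1 -43.3  68.7] F [-0.4  0.9  0.2] 0.06117115819178942 0.0 11.9333
[[1.0, 0.003, -0.003], [0.003, -1.0, -0.003], [-0.003, 0.003, -1.0]]
[0.003, 0.003, 0.003, 0.155, -0.088, 8.265]
```

View pics/w4.png

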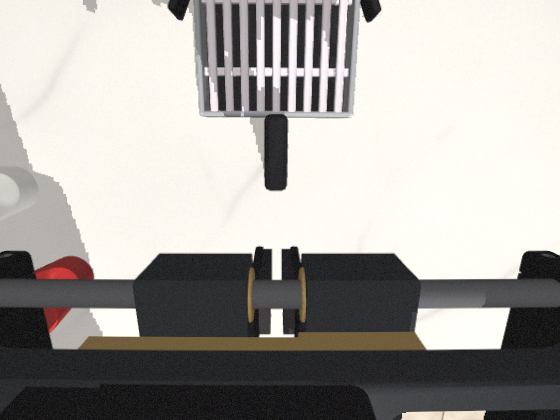

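Picture: tray between guide tips (178,10),(372,10), front wall at v=115 (200–354), fin from (276,116) to its end (277,188).

```bash
python3 - <<'E'
from h import *
c=pickle.load(open('w4.pkl','rb'))
print('front',p2w(c,[(200,114),(354,116)],.026).round(4).tolist(),'finend',p2w(c,[(277,188)],.05).round(4),'tips',p2w(c,[(176,20),(374,20)],.0).round(4).tolist(),'red',p2w(c,[(45,330)],0.0).round(3))
E
```

```text
front [[0.5278, 0.0562, 0.026], [0.5267, -0.053, 0.026]] finend [[0.4792 0.0016 0.05  ]] tips [[0.5951, 0.0761, 0.0], [0.5955, -0.0697, 0.0]] red [[0.33  0.227 0.   ]]
```

Emit:
arm_command:
  deltas:
    - [0, 0, 0, -0.5, 0, 2, 1]
    - [0, 0, 0, -1, 0, 4, 1]
    - [0, 0, 0, -1, -0.1, 6, 1]
    - [0, 0, 0, -1, -0.1, 8, 1]
    - [0, 0, 0, -1, -0.1, 8, 1]

```text
time_s: 12.4
tcp_pos: [0.4313, 0.0016, 0.0256]
ee_rot: [[1.0, 0.002, -0.01], [0.002, -1.0, -0.005], [-0.01, 0.005, -1.0]]
wrist_force: [-0.1, 0.2, 0.4]
gripper_width: 0.005
gripper_force: 0.0
```

Emit:
arm_command:
  deltas:
    - [0, 0, 0, 1, 0, 0, 1]
    - [0, 0, 0, 2, 0, 0, 1]
    - [0, 0, 0, 2.5, 0, 0, 1]
    - [0, 0, 0, 3, 0, 0, 1]
    - [0, 0, 0, 3.5, 0, 0, 1]
    - [0, 0, 0, 4, 0, 0, 1]
    - [0, 0, 0, 4.3, 0, 0, 1]

```text
time_s: 12.98
tcp_pos: [0.4758, 0.0022, 0.0285]
ee_rot: [[1.0, 0.002, -0.007], [0.002, -1.0, -0.003], [-0.007, 0.003, -1.0]]
wrist_force: [-4.6, -0.6, 2.4]
gripper_width: 0.003
gripper_force: 2.3
```

Emit:
arm_command:
  deltas:
    - [0, 0, 0, 0.3, 0, 0, 1]
    - [0, 0, 0, 0.6, 0, 0, 1]
    - [0, 0, 0, 0.8, 0, 0, 1]

```text
time_s: 13.23
tcp_pos: [0.4794, 0.0016, 0.0278]
ee_rot: [[1.0, 0.001, -0.016], [0.001, -1.0, -0.005], [-0.016, 0.005, -1.0]]
wrist_force: [-17.1, 4.7, 12.5]
gripper_width: 0.003
gripper_force: 8.5
```

Emit:
arm_command:
  deltas:
    - [0, 0, 0, 0.2, 0, 0, 1]
    - [0, 0, 0, 0.3, 0, 0, 1]
    - [0, 0, 0, 0.3, 0, 0, 1]

```text
time_s: 13.48
tcp_pos: [0.4794, 0.0013, 0.0274]
ee_rot: [[1.0, 0.0, -0.022], [0.0, -1.0, -0.006], [-0.022, 0.006, -1.0]]
wrist_force: [-19.8, 6.1, 15.2]
gripper_width: 0.006
gripper_force: 9.7
```

```bash
python3 - <<'E'
from h import *
from station import capture,sense
w=capture('wrist');pickle.dump(w,open('w5.pkl','wb'));chain()
v=pickle.load(open('w3.pkl','rb'))
# front wall row: edge profile at column near grate left part
for n,c in(('w3',v),('w5',w)):
    g=cv2.cvtColor(c['pixels'],cv2.COLOR_BGR2GRAY).astype(float)
    for u in(200,225,330,350):
        col=cv2.GaussianBlur(g,(5,3),0)[100:260,u];d=np.diff(col);i=np.argsort(-abs(d))[:3];print(n,u,[(int(100+k),int(d[k])) for k in i])
E
```

```text
now [0.4794 0.0013 0.0274] [ 19.6  24.  -33.   -0.2 -34.3  70.6] F [-19.5   6.4  14.5] 0.0016931137857854042 9.677195325493813 13.5333
[[1.0, 0.0, -0.022], [0.0, -1.0, -0.006], [-0.022, 0.006, -1.0]]
w3 200 [(253, -74), (252, -65), (207, 39)]
w3 225 [(253, -77), (252, -64), (207, 41)]
w3 330 [(253, -76), (150, -74), (252, -64)]
w3 350 [(253, -75), (252, -65), (254, -29)]
w5 200 [(253, -74), (252, -64), (154, 46)]
w5 225 [(253, -74), (252, -64), (254, -28)]
w5 330 [(253, -74), (252, -64), (153, 41)]
w5 350 [(253, -75), (252, -65), (153, 41)]
```

```bash
python3 - <<'E'
from h import *
w=pickle.load(open('w5.pkl','rb'));print(p2w(w,[(200,154),(350,154)],.026).round(4).tolist())
# kinematic fit
D=[([80.364,22.089,.379,-.028,-68.412,-14.816],[.2585,.5685,.2326]),
([38.7,-23.8,-56.9,31.4,-37.1,28.7],[.3657,-.0006,.2604]),
([-33.2,.3,-28.4,-25,-38.8,139.2],[.35,-.3088,.2062]),
([-38.7,21,-29.8,-51.3,-22,171.6],[.375,-.3182,.0265]),
([-15,16.6,-38.4,-56.1,-9.1,158.1],[.4123,-.1627,.0263]),
([-1.2,18.5,-45.3,-4.6,-14.6,94.9],[.4105,-.1622,.0232]),
([-.4,21.1,-39.9,0,-28.8,89.5],[.407,-.1629,.0228]),
([23.3,19,-44.1,.2,-26.7,66.2],[.4089,.0015,.0233]),
([17.8,15.5,-47.8,19.7,-9.2,53.3],[.5074,-.0117,.0713]),
([21.4,13,-34,.1,-43.3,68.7],[.4437,.0014,.1077])]
RT=[None,[[0.867,-0.009,0.498],[-0.009,-1,-0.004],[0.498,-0.001,-0.867]],[[0.872,-0.009,0.489],[-0.008,-1,-0.004],[0.489,-0.001,-0.872]],[[0.866,-0.045,0.499],[-0.038,-0.999,-0.025],[0.499,0.003,-0.866]],[[0.86,-0.01,0.511],[-0.011,-1,-0.001],[0.511,-0.005,-0.86]]]
from scipy.optimize import least_squares
open('kin.py','w').write('''
import numpy as np
from scipy.spatial.transform import Rotation as Ro
def fk(j,x):
    a1,h,a2,b,c,e,L=x;q=np.radians(j);y=lambda t:Ro.from_euler('y',t)
    B=Ro.from_euler('z',q[0]);P=y(q[1]-q[2])
    F=B*P*Ro.from_euler('x',S[0]*q[3])*y(-q[4])   # tool z = F x-axis
    R=F*Ro.from_euler('x',S[1]*q[5]);
    z=F.apply([1,0,0])
    p=B.apply(np.array([a1,-e,h])+y(q[1]).apply([0,0,a2])+P.apply([b,0,c]))+L*z
    return p,F,R
S=[1,1]
''')
import kin
for s in(1,-1):
    kin.S[0]=s
    f=lambda x:np.concatenate([kin.fk(j,x)[0]-p for j,p in D])
    r=least_squares(f,[0.05,.3,.5,.5,0,.16,.22]);print(s,r.x.round(4),np.abs(r.fun).max().round(4))
    for k in(1,3,4):
        F=kin.fk(D[k][0],r.x)[1].as_matrix();print('z',F[:,0].round(3),'F^T R',(F.T@np.array(RT[k])).round(2).tolist(),D[k][0][5])
E
```

```text
[[0.542, 0.0383, 0.026], [0.542, -0.033, 0.026]]
1 [ 0.0951 -0.0457  0.2986  0.3934  0.0726  0.1358 -0.1089] 0.0995
z [ 0.106  0.487 -0.867] F^T R [[-0.34, -0.49, 0.8], [-0.06, -0.84, -0.54], [0.94, -0.23, 0.26]] 28.7
z [ 0.133 -0.481 -0.867] F^T R [[-0.3, 0.47, 0.83], [-0.35, -0.86, 0.37], [0.89, -0.18, 0.42]] 171.6
z [ 0.443 -0.255 -0.859] F^T R [[-0.06, 0.25, 0.97], [-0.69, -0.71, 0.15], [0.72, -0.66, 0.21]] 158.1
-1 [0.0257 0.1602 0.4269 0.3997 0.0297 0.139  0.206 ] 0.0816
z [ 0.499 -0.003 -0.867] F^T R [[0.0, -0.0, 1.0], [-0.88, -0.48, 0.0], [0.48, -0.88, -0.0]] 28.7
z [ 0.498 -0.025 -0.867] F^T R [[0.0, -0.0, 1.0], [0.99, -0.15, 0.0], [0.15, 0.99, 0.0]] 171.6
z [ 0.511 -0.001 -0.859] F^T R [[0.0, 0.0, 1.0], [0.93, -0.37, -0.0], [0.37, 0.93, -0.0]] 158.1
```

```bash
sed -i 's/a1,h,a2,b,c,e,L=x;/a1,h,a2,b,c,e,L,a2x=x;/; s/apply(\[0,0,a2\])/apply([a2x,0,a2])/; s/S=\[1,1\]/S=[-1,-1]/' kin.py
cat > fit.py <<'E'
from h import *
import kin
from scipy.optimize import least_squares
D=[([80.364,22.089,.379,-.028,-68.412,-14.816],[.2585,.5685,.2326]),
([38.7,-23.8,-56.9,31.4,-37.1,28.7],[.3657,-.0006,.2604]),
([-33.2,.3,-28.4,-25,-38.8,139.2],[.35,-.3088,.2062]),
([-38.7,21,-29.8,-51.3,-22,171.6],[.375,-.3182,.0265]),
([-15,16.6,-38.4,-56.1,-9.1,158.1],[.4123,-.1627,.0263]),
([-1.2,18.5,-45.3,-4.6,-14.6,94.9],[.4105,-.1622,.0232]),
([-.4,21.1,-39.9,0,-28.8,89.5],[.407,-.1629,.0228]),
([23.3,19,-44.1,.2,-26.7,66.2],[.4089,.0015,.0233]),
([17.8,15.5,-47.8,19.7,-9.2,53.3],[.5074,-.0117,.0713]),
([21.4,13,-34,.1,-43.3,68.7],[.4437,.0014,.1077]),
([19.6,24,-33,-.2,-34.3,70.6],[.4794,.0013,.0274])]
E
python3 - <<'E'
from fit import *
f=lambda x:np.concatenate([kin.fk(j,x)[0]-p for j,p in D])
r=least_squares(f,[0.05,.3,.5,.5,0,.16,.22,0]);print(r.x.round(4));print(r.fun.reshape(-1,3).round(3))
E
```

```text
[-0.031   0.1699  0.4234  0.3627 -0.0053  0.1404  0.1897  0.1175]
[[-0.024 -0.028 -0.043]
 [-0.022  0.02  -0.023]
 [ 0.004 -0.031  0.042]
 [-0.013 -0.081  0.048]
 [ 0.041 -0.078  0.053]
 [-0.005  0.017 -0.003]
 [-0.005  0.02  -0.01 ]
 [-0.006  0.019 -0.007]
 [-0.069 -0.006 -0.031]
 [-0.     0.021 -0.01 ]
 [-0.02   0.013 -0.015]]
```

Emit:
arm_command:
  deltas:
    - [0, 0, 0, 0.3, 0, 0, 1]
    - [0, 0, 0, 0.3, 0, 0, 1]
    - [0, 0, 0, 0.3, 0, 0, 1]

```text
time_s: 13.78
tcp_pos: [0.4794, 0.0008, 0.0269]
ee_rot: [[1.0, -0.0, -0.028], [-0.001, -1.0, -0.007], [-0.028, 0.007, -1.0]]
wrist_force: [-24.4, 8.4, 18.4]
gripper_width: 0.006
gripper_force: 12.2
```

```bash
cat > kin.py <<'E'
import numpy as np
from scipy.spatial.transform import Rotation as Ro
def fk(j,x):
    a1,h,a2,b,c,e,L,a2x,oy,oz,o5=x;q=np.radians(j);y=lambda t:Ro.from_euler('y',t)
    B=Ro.from_euler('z',q[0]);P=B*y(q[1]-q[2]);W=P*Ro.from_euler('x',-q[3]);F=W*y(-q[4])
    p=B.apply([a1,-e,h])+(B*y(q[1])).apply([a2x,0,a2])+P.apply([b,0,c])+W.apply([0,oy,oz])+F.apply([L,0,o5])
    return p,F
E
cat >> fit.py <<'E'
f=lambda x:np.concatenate([kin.fk(j,x)[0]-p for j,p in D]+[.01*x])
r=least_squares(f,[0.05,.3,.5,.5,0,.0,.22,0,-.15,0,0],x_scale=.1);X=r.x
if __name__=='__main__':
    print(X.round(4));print(r.fun[:33].reshape(-1,3).round(3))
    for j,_ in D[:6]:
        F=kin.fk(j,X)[1].as_matrix();print(F[:,0].round(3),j[5])
E
python3 fit.py
```

```text
[ 1.000e-04  1.606e-01  5.643e-01  4.222e-01 -0.000e+00  5.000e-04
  2.946e-01  0.000e+00 -1.594e-01  1.000e-04 -3.000e-04]
[[ 0.    -0.     0.   ]
 [ 0.     0.     0.   ]
 [-0.    -0.    -0.   ]
 [ 0.    -0.    -0.   ]
 [ 0.    -0.     0.   ]
 [-0.001  0.    -0.   ]
 [ 0.001  0.     0.   ]
 [-0.    -0.     0.   ]
 [-0.    -0.     0.   ]
 [-0.     0.    -0.   ]
 [ 0.     0.    -0.   ]]
[-0.001 -0.002 -1.   ] -14.816
[ 0.499 -0.003 -0.867] 28.7
[ 0.489 -0.003 -0.872] 139.2
[ 0.498 -0.025 -0.867] 171.6
[ 0.511 -0.001 -0.859] 158.1
[ 0.202  0.016 -0.979] 94.9
```

```bash
cat > ik.py <<'E'
from fit import *
lo=np.array([-179,-69,-61,-181,-171,-177.]);hi=np.array([179,118,80.6,117.6,-9.2,177.4])
def R6(j):
    F=kin.fk(j,X)[1].as_matrix();q=np.radians(j[5]);return np.c_[F@[0,-np.cos(q),np.sin(q)],F@[0,-np.sin(q),-np.cos(q)],F[:,0]]
def ik(p,R,seed):
    g=lambda j:np.r_[(kin.fk(j,X)[0]-p)*10,(R6(j)-R).ravel()]
    r=least_squares(g,np.clip(seed,lo+.01,hi-.01),bounds=(lo,hi),x_scale=30.);return r.x,np.abs(r.fun).max()
E
python3 - <<'E'
from ik import *
w=pickle.load(open('wm.pkl','rb'));print('red2',p2w(w,np.array([(45,290),(188,368)])/1.4,.03).round(3).tolist())
m=np.array([.577,.002,.0585]);g=np.array([.471,.220,.0325]);rng=np.random.default_rng(0)
for lean in(36,40,44):
  for yaw in(-40,-25,-10,0,15,30):
    R=des(lean,yaw);o={}
    for nm,q in(('place',m),('pick',g)):
      S=set()
      for k in range(14):
        sd=[rng.uniform(-40,60),rng.uniform(-20,60),rng.uniform(-60,20),rng.uniform(-180,117),rng.uniform(-80,-10),rng.uniform(-170,170)]
        j,e=ik(q+.008*R[:,2],R,sd)
        if e<2e-3:S.add(tuple(int(round(v)) for v in j))
      o[nm]=S
    if o['place']:print(lean,yaw,o)
E
```

```text
red2 [[0.47, 0.325, 0.03], [0.395, 0.179, 0.03]]
36 30 {'place': {(2, 23, -22, -54, -20, 165)}, 'pick': set()}
40 -10 {'place': {(-17, 23, -39, -160, -13, -104)}, 'pick': set()}
44 -10 {'place': {(-18, 25, -44, -166, -23, -97)}, 'pick': set()}
44 0 {'place': {(-13, 23, -30, -123, -11, -137)}, 'pick': set()}
44 15 {'place': {(-6, 23, -24, -86, -14, -168)}, 'pick': {(3, 27, -53, -165, -35, -93)}}
44 30 {'place': {(-8, 24, -22, -76, -26, -166)}, 'pick': {(4, 25, -40, -130, -24, -118)}}
```

Emit:
arm_command:
  deltas:
    - [0, 0, 0, -2, 0, 0, 1]
    - [0, 0, 0, -3.5, 0, 0, 0.5]
    - [0, 0, 0, -3.5, -1, -4, -1]
    - [0, 0, 0, -3, -4, -8, -1]
    - [0, 0, 0, -2, -8, -12, -1]
    - [0, 0, 0, -1, -12, -12, -1]
    - [0, 0, 0, -1, -16, -12, -1]
    - [0, 0, 0, -1, -20, -12, -1]

```text
time_s: 14.45
tcp_pos: [0.4831, 0.1913, 0.1505]
ee_rot: [[1.0, 0.003, 0.004], [0.003, -1.0, 0.002], [0.004, -0.002, -1.0]]
wrist_force: [1.1, 0.2, -0.7]
gripper_width: 0.451
gripper_force: 0.0
```

```bash
python3 - <<'E'
from ik import *
chain(([.472,.220,.12],des(0,0)),([.472,.220,.024],des(0,0)))
w=pickle.load(open('w5.pkl','rb'))
Z=np.diag([-1,-1,1.]);m=np.array([.577,.002,.0605])
for lean in(40,44):
  for yaw,sd in((-10,(-18,25,-44,-166,-23,83)),(0,(-13,23,-30,-123,-11,43)),(15,(-6,23,-24,-86,-14,12)),(25,(-8,24,-22,-80,-22,14))):
    R=des(lean,yaw)@Z;j,e=ik(m+.008*R[:,2],R,sd)
    if e>2e-3:continue
    print('PLACE',lean,yaw,j.round(0))
    for q in((.577,.002,.09),(.50,.05,.12),(.47,.06,.0365),(.5,.12,.0365),(.47,.12,.0365),(.43,.06,.0365)):
        j2,e2=ik(np.array(q)+.008*R[:,2],R,j);print('   ',q,j2.round(0),round(e2,3))
E
```

```text
now [0.4831 0.1913 0.1505] [ 39.5  16.3 -21.2   0.  -52.2  50.6] F [ 1.1  0.2 -0.7] 0.4506754786931579 0.0 14.45
[[1.0, 0.003, 0.004], [0.003, -1.0, 0.002], [0.004, -0.002, -1.0]]
[-0.002, -0.004, 0.003, -1.118, -2.864, 3.054]
[0.0, 0.0, 0.0, 0.0, 0.0, 9.6]
PLACE 40 -10 [ -17.   23.  -39. -159.  -13.   75.]
    (0.577, 0.002, 0.09) [ -16.   19.  -39. -160.   -9.   75.] 0.02
    (0.5, 0.05, 0.12) [ -13.   10.  -49. -168.   -9.   81.] 0.007
    (0.47, 0.06, 0.0365) [ -14.   24.  -60. -176.  -34.   89.] 0.0
    (0.5, 0.12, 0.0365) [  -4.   25.  -56. -181.  -31.   87.] 0.053
    (0.47, 0.12, 0.0365) [  -5.   24.  -60. -181.  -34.   87.] 0.05
    (0.43, 0.06, 0.0365) [ -18.   21.  -61. -165.  -30.   84.] 0.046
PLACE 40 25 [ -1.  23. -23. -65. -18.  -5.]
    (0.577, 0.002, 0.09) [  2.  19. -23. -57. -18. -16.] 0.0
    (0.5, 0.05, 0.12) [ 14.  10. -34. -47.  -9. -35.] 0.0
    (0.47, 0.06, 0.0365) [ -4.  20. -35. -92. -18.  26.] 0.0
    (0.5, 0.12, 0.0365) [  6.  21. -31. -93. -12.  18.] 0.0
    (0.47, 0.12, 0.0365) [   2.   20.  -35. -101.  -15.   29.] 0.0
    (0.43, 0.06, 0.0365) [ -9.  18
[... 1098 characters left out ...]
031
    (0.47, 0.06, 0.0365) [ -17.   22.  -44. -124.  -27.   62.] 0.0
    (0.5, 0.12, 0.0365) [  -9.   25.  -44. -138.  -25.   69.] 0.0
    (0.47, 0.12, 0.0365) [ -12.   24.  -49. -141.  -30.   75.] 0.0
    (0.43, 0.06, 0.0365) [ -22.   22.  -51. -127.  -32.   70.] 0.0
PLACE 44 25 [ -7.  23. -23. -78. -22.  12.]
    (0.577, 0.002, 0.09) [ -4.  20. -23. -70. -21.   1.] 0.0
    (0.5, 0.05, 0.12) [  5.  10. -32. -67. -15. -10.] 0.0
    (0.47, 0.06, 0.0365) [ -13.   22.  -38. -105.  -26.   46.] 0.0
    (0.5, 0.12, 0.0365) [  -4.   23.  -35. -112.  -22.   46.] 0.0
    (0.47, 0.12, 0.0365) [  -7.   22.  -40. -117.  -25.   54.] 0.0
    (0.43, 0.06, 0.0365) [ -17.   21.  -44. -108.  -29.   54.] 0.0
```

Emit:
arm_command:
  deltas:
    - [0, 0, 0, -0.5, -1.5, 1, -1]
    - [0, 0, 0, -1.1, -2.9, 2, -1]
    - [0, 0, 0, -1.1, -2.9, 3, -1]
    - [0, 0, 0, -1.1, -2.9, 3, -1]
    - [0, 0, 0, -1.1, -2.9, 3, -1]
    - [0, 0, 0, -1.1, -2.9, 3, -1]
    - [0, 0, 0, -1.1, -2.9, 3, -1]
    - [0, 0, 0, -1.1, -2.9, 3, -1]

```text
time_s: 15.12
tcp_pos: [0.4703, 0.2169, 0.1181]
ee_rot: [[1.0, 0.002, -0.002], [0.002, -1.0, -0.001], [-0.002, 0.001, -1.0]]
wrist_force: [-0.7, 0.3, -0.0]
gripper_width: 0.982
gripper_force: 0.0
```

```bash
python3 - <<'E'
from h import *
from station import capture
w=capture('wrist');pickle.dump(w,open('w6.pkl','wb'));cv2.imwrite('pics/w6.png',w['pixels'])
chain(([.472,.220,.024],des(0,0)))
t=capture('top');pickle.dump(t,open('t3.pkl','wb'))
for c in(w,):print(w2p(c,[(.472,.22,0),(.472,.22,.061),(.496,.22,.061),(.472,.244,.061)]).round(0).tolist())
E
```

```text
now [0.4702 0.2169 0.118 ] [ 42.7  18.6 -23.4  -0.  -48.1  47.4] F [ 0.1 -0.1 -1.4] 0.9852906079745125 0.0 15.1667
[[1.0, 0.002, -0.002], [0.002, -1.0, -0.001], [-0.002, 0.001, -1.0]]
[0.001, 0.002, 0.002, 0.199, -0.32, 9.4]
[[274.0, 213.0], [273.0, 236.0], [273.0, 202.0], [239.0, 236.0]]
```

View pics/w6.png

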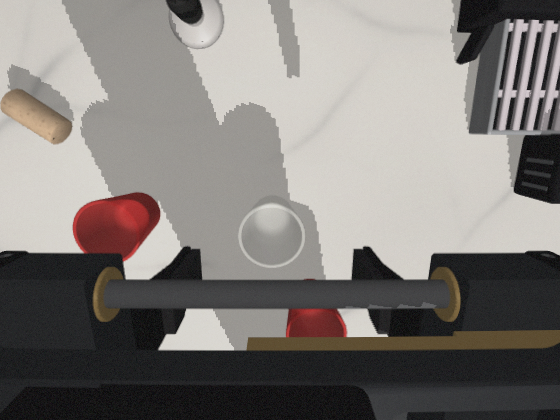

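Glass rim centred at (272,236), just where predicted (273,236); the reds at (110,225) and (315,310) stay clear of the fingers.

Emit:
arm_command:
  deltas:
    - [0, 0, 0, 0.2, -0.3, 2.5, -1]
    - [0, 0, 0, 0.2, -0.3, 5, -1]
    - [0, 0, 0, 0.2, -0.3, 7.5, -1]
    - [0, 0, 0, 0.2, -0.3, 9.2, -0.6]
    - [0, 0, 0, 0.2, -0.3, 9.3, 0]
    - [0, 0, 0, 0.2, -0.3, 9.3, 1]
    - [0, 0, 0, 0.2, -0.3, 9.3, 1]
    - [0, 0, 0, 0.2, -0.3, 9.3, 1]

```text
time_s: 15.88
tcp_pos: [0.4724, 0.2209, 0.0259]
ee_rot: [[1.0, 0.004, -0.001], [0.004, -1.0, -0.0], [-0.001, 0.0, -1.0]]
wrist_force: [-0.2, 0.6, 0.6]
gripper_width: 0.703
gripper_force: 0.0
```

Emit:
arm_command:
  deltas:
    - [0, 0, 0, 0, 0, 0, 1]
    - [0, 0, 0, 0, 0, 0, 1]
    - [0, 0, 0, 0, 0, 0, 1]
    - [0, 0, 0, 0, 0, 0, 1]
    - [0, 0, 0, 0, 0, 0, 1]

```text
time_s: 16.3
tcp_pos: [0.4721, 0.2206, 0.0254]
ee_rot: [[1.0, 0.004, -0.001], [0.004, -1.0, -0.001], [-0.001, 0.001, -1.0]]
wrist_force: [-0.9, 0.8, 6.0]
gripper_width: 0.526
gripper_force: 30.0
```

```bash
python3 - <<'E'
from h import *
c=pickle.load(open('w6.pkl','rb'));print('tray corner',p2w(c,[(470,133)],.026).round(4))
chain(([.475,.085,.032],des(0,0)))
E
```

```text
tray corner [[0.5422 0.0709 0.026 ]]
now [0.4721 0.2206 0.0254] [ 42.9  26.6 -28.1  -0.  -35.3  47.3] F [-0.9  0.8  6. ] 0.5262377369366716 29.989601791896803 16.3
[[1.0, 0.004, -0.001], [0.004, -1.0, -0.001], [-0.001, 0.001, -1.0]]
[0.001, 0.001, 0.004, 0.241, 13.566, -0.646]
```

Emit:
arm_command:
  deltas:
    - [0, 0, 0, 0, 0, -2, 1]
    - [0, 0, 0, 0.1, 1, -4, 1]
    - [0, 0, 0, 0.2, 4, -5, 1]
    - [0, 0, 0, 0.2, 7, -5, 1]
    - [0, 0, 0, 0.2, 10, -5, 1]
    - [0, 0, 0, 0.2, 12.5, -5, 1]
    - [0, 0, 0, 0.2, 13.5, -4, 1]
    - [0, 0, 0, 0.2, 13.5, -2, 1]

```text
time_s: 16.97
tcp_pos: [0.4747, 0.0836, 0.0461]
ee_rot: [[1.0, 0.001, 0.001], [0.001, -1.0, -0.0], [0.001, 0.0, -1.0]]
wrist_force: [0.3, 1.2, -1.9]
gripper_width: 0.523
gripper_force: 30.0
```

```bash
python3 - <<'E'
from h import *
chain(([.475,.085,.027],des(0,0)))
E
```

```text
now [0.4747 0.0836 0.0461] [ 29.4  21.8 -32.7   0.1 -35.4  60.6] F [ 0.3  1.2 -1.9] 0.52321267242973 30.000778731218816 16.9667
[[1.0, 0.001, 0.001], [0.001, -1.0, -0.0], [0.001, 0.0, -1.0]]
[0.0, -0.001, 0.001, 0.025, -0.137, 1.908]
```

Lower gently, then open and rise.

Emit:
arm_command:
  deltas:
    - [0, 0, 0, 0, 0, 0.8, 1]
    - [0, 0, 0, 0, 0, 1.5, 1]
    - [0, 0, 0, 0, 0, 1.9, 1]
    - [0, 0, 0, 0, 0, 2, 1]
    - [0, 0, 0, 0, 0, 2, 0.2]
    - [0, 0, 0, 0, 0, 2, -0.4]
    - [0, 0, 0, 0, 0, 2, -1]
    - [0, 0, 0, 0, 0, 2, -1]

```text
time_s: 17.63
tcp_pos: [0.4742, 0.0857, 0.0249]
ee_rot: [[1.0, 0.004, -0.002], [0.004, -1.0, -0.002], [-0.002, 0.002, -1.0]]
wrist_force: [0.4, -0.2, 0.1]
gripper_width: 0.671
gripper_force: 0.0
```

```bash
python3 - <<'E'
from h import *
chain(([.475,.085,.027],des(0,0)))
E
```

```text
now [0.4742 0.0857 0.0249] [ 29.6  24.  -33.7   0.  -32.5  60.6] F [ 0.4 -0.2  0.1] 0.6710932447784071 0.0 17.6333
[[1.0, 0.004, -0.002], [0.004, -1.0, -0.002], [-0.002, 0.002, -1.0]]
[0.002, 0.002, 0.004, 0.077, 0.075, -0.21]
```

Emit:
arm_command:
  deltas:
    - [0, 0, 0, 0, 0, 0, -1]
    - [0, 0, 0, 0, 0, 0, -1]
    - [0, 0, 0, 0, 0, 0, -1]
    - [0, 0, 0, 0, 0, 0, -1]
    - [0, 0, 0, 0, 0, -4, -1]
    - [0, 0, 0, 0, 0, -8, -1]
    - [0, 0, 0, 0, 0, -12, -1]
    - [0, 0, 0, 0, 0, -16, -1]

```text
time_s: 18.3
tcp_pos: [0.4739, 0.0852, 0.1864]
ee_rot: [[1.0, 0.003, -0.004], [0.003, -1.0, -0.003], [-0.004, 0.003, -1.0]]
wrist_force: [0.4, 0.3, -0.9]
gripper_width: 0.996
gripper_force: 0.0
```

```bash
python3 - <<'E'
from ik import *
from station import capture,sense
w=capture('wrist');pickle.dump(w,open('w7.pkl','wb'))
print(w2p(w,[(.475,.085,.061)]),)
j0=np.array(sense()['joints']);chain();p0,R0=kin.fk(j0,X)[0],R6(j0);print('fkerr',p0-sense()['tcp_pos'])
Z=np.diag([-1,-1,1.]);R=des(44,25)@Z
Q=np.array([.475,.084,.035]);hold=Q+.008*R[:,2]
seed=np.array([-10,22,-38,-110,-25,48.])
jg,e=ik(hold,R,seed);ja,e2=ik(hold-.12*R[:,2],R,jg);print('grasp',jg.round(1),e,'pre',ja.round(1),e2)
n=24
for k in range(1,n+1):
    j=j0+(ja-j0)*k/n;p,RR=kin.fk(j,X)[0],R6(j)
    if k%2==0:print(k,p.round(3),'z',RR[:,2].round(2),delta(p0,R0,p,RR))
E
```

```text
[[277.20345098 211.22222529]]
now [0.479  0.0868 0.1951] [ 29.6  10.2 -22.4   0.3 -56.8  60.6] F [2.2 0.7 5.9] 0.9930459142331256 0.0 18.35
[[1.0, 0.006, 0.013], [0.006, -1.0, 0.002], [0.013, -0.002, -1.0]]
fkerr [ 1.05450307e-04 -6.89194793e-05  1.33866960e-04]
grasp [ -10.3   22.3  -38.4 -109.4  -25.2   48.3] 3.4378749846908363e-13 pre [  4.7   0.8 -42.  -70.7 -14.8  -5. ] 8.770761894538737e-14
2 [0.465 0.089 0.179] z [ 0.02  0.1  -1.  ] [0.095, -0.004, 0.191, -1.418, -0.223, 1.615]
4 [0.453 0.092 0.165] z [ 0.04  0.19 -0.98] [0.187, -0.011, 0.388, -2.637, -0.517, 2.948]
6 [0.443 0.095 0.155] z [ 0.07  0.27 -0.96] [0.276, -0.022, 0.59, -3.644, -0.816, 4.025]
8 [0.435 0.097 0.146] z [ 0.11  0.33 -0.94] [0.362, -0.035, 0.797, -4.442, -1.058, 4.878]
10 [0.429 0.098 0.139] z [ 0.17  0.39 -0.91] [0.446, -0.051, 1.007, -5.048, -1.186, 5.542]
12 [0.425 0.098 0.134] z [ 0.24  0.43 -0.87] [0.528, -0.07, 1.221, -5.494, -1.152, 6.052]
14 [0.422 0.096 0.13 ] z [ 0.31  0.45 -0.84] [0.608, -0.091, 1.437, -5.82, -0.92, 6.447]
16 [0.419 0.091 0.127] z [ 0.38  0.45 -0.81] [0.687, -0.114, 1.655, -6.079, -0.466, 6.762]
18 [0.417 0.084 0.124] z [ 0.45  0.43 -0.78] [0.766, -0.139, 1.875, -6.326, 0.22, 7.032]
20 [0.414 0.075 0.121] z [ 0.52  0.4  -0.76] [0.846, -0.166, 2.097, -6.621, 1.133, 7.289]
22 [0.41  0.064 0.119] z [ 0.58  0.35 -0.73] [0.926, -0.194, 2.319, -7.022, 2.251, 7.558]
24 [0.404 0.051 0.116] z [ 0.63  0.29 -0.72] [1.007, -0.224, 2.541, -7.585, 3.54, 7.863]
```

```bash
python3 - <<'E'
from ik import *
from station import sense
j0=np.array(sense()['joints']);ja=np.array([4.7,.8,-42,-70.7,-14.8,-5])
T=[(kin.fk(j,X)[0],R6(j)) for j in (j0+(ja-j0)*k/24 for k in range(25))]
for b in(8,16):
  for k in(2,4,6,8):print(b,k,delta(*T[b],*T[b+k]))
E
```

```text
8 2 [0.083, -0.011, 0.211, -0.405, 0.544, 0.6]
8 4 [0.163, -0.022, 0.425, -0.61, 1.032, 1.019]
8 6 [0.243, -0.035, 0.642, -0.614, 1.528, 1.277]
8 8 [0.321, -0.048, 0.862, -0.428, 2.095, 1.393]
16 2 [0.078, -0.013, 0.221, 0.738, 0.159, -0.177]
16 4 [0.157, -0.026, 0.444, 1.668, 0.31, -0.484]
16 6 [0.236, -0.041, 0.668, 2.789, 0.518, -0.911]
16 8 [0.316, -0.058, 0.892, 4.082, 0.849, -1.445]
```

Emit:
arm_command:
  deltas:
    - [0.047, 0, 0.095, -0.7, -0.1, 0.8, -1]
    - [0.095, -0.004, 0.191, -1.4, -0.2, 1.6, -1]
    - [0.14, -0.008, 0.29, -2, -0.4, 2.3, -1]
    - [0.187, -0.011, 0.388, -2.6, -0.5, 2.9, -1]
    - [0.23, -0.016, 0.49, -3.1, -0.7, 3.5, -1]
    - [0.276, -0.022, 0.59, -3.6, -0.8, 4, -1]
    - [0.32, -0.028, 0.69, -4, -0.9, 4.5, -1]
    - [0.362, -0.035, 0.797, -4.4, -1.1, 4.9, -1]

```text
time_s: 19.02
tcp_pos: [0.4299, 0.096, 0.1353]
ee_rot: [[0.699, -0.707, 0.102], [-0.695, -0.639, 0.33], [-0.168, -0.302, -0.938]]
wrist_force: [0.3, 1.1, 0.2]
gripper_width: 0.998
gripper_force: 0.0
```

Emit:
arm_command:
  deltas:
    - [0.04, -0.005, 0.105, -0.2, 0.3, 0, -1]
    - [0.083, -0.011, 0.211, -0.4, 0.5, 0, -1]
    - [0.12, -0.016, 0.32, -0.5, 0.8, 0, -1]
    - [0.163, -0.022, 0.425, -0.6, 1, 0, -1]
    - [0.2, -0.03, 0.53, -0.6, 1.3, 0, -1]
    - [0.243, -0.035, 0.642, -0.6, 1.5, 0, -1]
    - [0.28, -0.042, 0.75, -0.5, 1.8, 0, -1]
    - [0.321, -0.048, 0.862, -0.4, 2.1, 0, -1]

```text
time_s: 19.68
tcp_pos: [0.4125, 0.0851, 0.13]
ee_rot: [[-0.048, -0.929, 0.368], [-0.869, 0.221, 0.443], [-0.492, -0.299, -0.818]]
wrist_force: [0.0, 0.4, 0.4]
gripper_width: 1.002
gripper_force: 0.0
```

Emit:
arm_command:
  deltas:
    - [0.04, -0.006, 0.11, 0.4, 0.1, -0.1, -1]
    - [0.078, -0.013, 0.221, 0.7, 0.2, -0.2, -1]
    - [0.12, -0.02, 0.33, 1.2, 0.2, -0.4, -1]
    - [0.157, -0.026, 0.444, 1.7, 0.3, -0.5, -1]
    - [0.2, -0.033, 0.556, 2.2, 0.4, -0.7, -1]
    - [0.236, -0.041, 0.668, 2.8, 0.5, -0.9, -1]
    - [0.27, -0.05, 0.78, 3.4, 0.7, -1.2, -1]
    - [0.316, -0.058, 0.892, 4.1, 0.8, -1.5, -1]

```text
time_s: 20.35
tcp_pos: [0.3977, 0.0441, 0.1198]
ee_rot: [[-0.666, -0.415, 0.62], [-0.3, 0.91, 0.286], [-0.683, 0.004, -0.73]]
wrist_force: [0.0, 0.4, 0.7]
gripper_width: 0.998
gripper_force: 0.0
```

```bash
python3 - <<'E'
from ik import *
R=des(44,25)@np.diag([-1,-1,1.]);h=np.array([.474,.0855,.037])+.008*R[:,2]
chain((h-.1*R[:,2],R),(h,R));chain((h,R))
E
```

```text
now [0.3977 0.0441 0.1198] [  8.7  -0.9 -43.4 -63.1 -12.3 -15.9] F [0.  0.4 0.7] 0.9982086207849006 0.0 20.35
[[-0.666, -0.415, 0.62], [-0.3, 0.91, 0.286], [-0.683, 0.004, -0.73]]
[-0.003, -0.016, -0.009, -0.524, 0.542, 2.765]
[0.0, 0.0, 0.0, -0.0, -0.0, 10.0]
now [0.3977 0.0441 0.1198] [  8.7  -0.9 -43.4 -63.1 -12.3 -15.9] F [0.  0.4 0.7] 0.9982086207849006 0.0 20.35
[[-0.666, -0.415, 0.62], [-0.3, 0.91, 0.286], [-0.683, 0.004, -0.73]]
[-0.003, -0.016, -0.009, -0.683, 0.572, 12.763]
```

```bash
python3 - <<'E'
from h import *
for n,P in(('w6',(.472,.22,.061)),('w7',(.474,.0855,.061))):
    c=pickle.load(open(n+'.pkl','rb'));q=w2p(c,[P,(P[0],P[1]+.024,.061)]);r=np.linalg.norm(q[1]-q[0])
    u,v=q[0].astype(int);k=int(2*r);y0,x0=max(v-k,0),max(u-k,0)
    g=cv2.cvtColor(c['pixels'],cv2.COLOR_BGR2GRAY)[y0:min(v+k,250),x0:u+k]
    C=cv2.HoughCircles(g,cv2.HOUGH_GRADIENT,1,10,param1=60,param2=12,minRadius=int(r*.85),maxRadius=int(r*1.15))
    print(n,q[0],r,None if C is None else [(x+x0,y+y0,rr,p2w(c,[(x+x0,y+y0)],.061)[0,:2].round(4)) for x,y,rr in C[0][:3]])
E
```

```text
w6 [272.9016926  235.63555042] 34.14057315171092 [(np.float64(271.5), np.float64(237.5), np.float32(33.8), array([0.4706, 0.221 ]))]
w7 [276.65239078 212.2772974 ] 26.242804511650462 [(np.float64(276.5), np.float64(212.5), np.float32(23.5), array([0.4738, 0.0856]))]
```

Emit:
arm_command:
  deltas:
    - [0, -0.016, -0.009, -0.6, 0.56, 2.8, -1]
    - [0, -0.016, -0.009, -0.65, 0.57, 5, -1]
    - [0, -0.016, -0.009, -0.68, 0.57, 7, -1]
    - [0, -0.016, -0.009, -0.68, 0.57, 9, -1]
    - [0, -0.016, -0.009, -0.68, 0.57, 11, -1]
    - [0, -0.016, -0.009, -0.68, 0.57, 12.2, -1]
    - [0, -0.016, -0.009, -0.68, 0.57, 12.7, -1]
    - [0, -0.016, -0.009, -0.68, 0.57, 12.7, -1]

```text
time_s: 21.02
tcp_pos: [0.4786, 0.0878, 0.0294]
ee_rot: [[-0.654, -0.424, 0.627], [-0.307, 0.906, 0.292], [-0.691, -0.001, -0.723]]
wrist_force: [0.4, -0.2, -0.3]
gripper_width: 1.002
gripper_force: 0.0
```

```bash
python3 - <<'E'
from ik import *
R=des(44,25)@np.diag([-1,-1,1.]);h=np.array([.474,.0856,.037])+.008*R[:,2]
chain((h,R))
E
```

```text
now [0.4786 0.0878 0.0294] [  -9.9   22.   -38.4 -109.   -24.7   47.6] F [ 0.4 -0.2 -0.3] 1.0017370361801787 0.0 21.0167
[[-0.654, -0.424, 0.627], [-0.307, 0.906, 0.292], [-0.691, -0.001, -0.723]]
[-0.0, -0.005, 0.002, -0.165, -0.007, -0.101]
```

Right on the glass; close.

Emit:
arm_command:
  deltas:
    - [0, 0, 0, -0.1, 0, 0, -0.5]
    - [0, 0, 0, -0.1, 0, 0, 0]
    - [0, 0, 0, -0.1, 0, 0, 0.5]
    - [0, 0, 0, -0.1, 0, 0, 1]
    - [0, 0, 0, -0.1, 0, 0, 1]
    - [0, 0, 0, -0.1, 0, 0, 1]
    - [0, 0, 0, -0.1, 0, 0, 1]
    - [0, 0, 0, -0.1, 0, 0, 1]

```text
time_s: 21.68
tcp_pos: [0.4795, 0.0892, 0.0329]
ee_rot: [[-0.649, -0.426, 0.63], [-0.309, 0.905, 0.294], [-0.695, -0.004, -0.719]]
wrist_force: [0.2, -0.8, 1.9]
gripper_width: 0.503
gripper_force: 28.9
```

Emit:
arm_command:
  deltas:
    - [0, 0, 0, 0, 0, 0, 1]
    - [0, 0, 0, 0, 0, 0, 1]
    - [0, 0, 0, 0, 0, 0, 1]

```text
time_s: 21.93
tcp_pos: [0.4796, 0.0892, 0.0328]
ee_rot: [[-0.649, -0.426, 0.63], [-0.309, 0.905, 0.294], [-0.695, -0.004, -0.719]]
wrist_force: [-0.5, 0.1, 3.1]
gripper_width: 0.506
gripper_force: 28.8
```

```bash
python3 - <<'E'
from ik import *
from station import sense
s=sense();R=np.array(s['ee_rot']);p=np.array(s['tcp_pos']);d=np.array([.578,.002])-[.474,.0856]
W=[p+[0,0,.055],p+[.055,d[1]*.6,.075],p+[*d,.055],p+[*d,.0275]]
j=np.array(s['joints'])
for w in W:j,e=ik(w,R,j);print(j.round(1),round(e,4))
chain();[print(delta(p,R,w,R)) for w in W]
E
```

```text
[  4.4  11.7 -34.4 -82.9 -14.3   8.1] 0.0
[  2.3  13.2 -28.4 -67.4 -16.9  -6.5] 0.0
[ -3.4  19.5 -22.5 -69.2 -20.7  -0.5] 0.0
[ -6.3  22.7 -22.6 -76.9 -21.8   9.9] 0.0
now [0.4796 0.0892 0.0328] [  -9.6   21.6  -38.2 -108.7  -24.6   47.1] F [-0.5  0.1  3.1] 0.5061679470716282 28.816340214466436 21.9333
[[-0.649, -0.426, 0.63], [-0.309, 0.905, 0.294], [-0.695, -0.004, -0.719]]
[0.0, 0.0, 0.0, -3.823, -0.021, -3.954]
[0.0, 0.0, 0.0, -7.235, -6.911, -3.4]
[0.0, 0.0, 0.0, -7.993, -12.017, 0.142]
[0.0, 0.0, 0.0, -6.081, -12.006, 2.119]
```

Emit:
arm_command:
  deltas:
    - [0, 0, 0, -2, 0, -2, 1]
    - [0, 0, 0, -3.8, 0, -4, 1]
    - [0, 0, 0, -5, -2, -3.9, 1]
    - [0, 0, 0, -6, -4.5, -3.6, 1]
    - [0, 0, 0, -7.2, -6.9, -3.4, 1]
    - [0, 0, 0, -7.5, -9, -2, 1]
    - [0, 0, 0, -7.9, -11, -0.6, 1]
    - [0, 0, 0, -8.1, -12.1, 0.3, 1]

```text
time_s: 22.6
tcp_pos: [0.5872, 0.0042, 0.0868]
ee_rot: [[-0.649, -0.426, 0.63], [-0.31, 0.905, 0.292], [-0.695, -0.006, -0.719]]
wrist_force: [0.3, 0.4, -0.5]
gripper_width: 0.51
gripper_force: 29.1
```

Emit:
arm_command:
  deltas:
    - [0, 0, 0, 0, 0, 0, 1]
    - [0, 0, 0, 0, 0, 0, 1]

```text
time_s: 22.77
tcp_pos: [0.5847, 0.0052, 0.0858]
ee_rot: [[-0.652, -0.425, 0.628], [-0.308, 0.905, 0.293], [-0.693, -0.003, -0.721]]
wrist_force: [-0.1, -0.0, -0.4]
gripper_width: 0.504
gripper_force: 29.1
```

```bash
python3 - <<'E'
from ik import *
from station import sense,capture
s=sense();R=np.array(s['ee_rot']);p=np.array(s['tcp_pos'])
t=np.array([.580,.002,0])-[.474,.0856,0]+[.4796,.0892,.0328]
R1=np.array([[-0.649,-0.426,0.63],[-0.309,0.905,0.294],[-0.695,-0.004,-0.719]])
for dz in(.030,.0275,.026):print(dz,delta(p,R,t+[0,0,dz],R1))
chain()
for n in('scene','top'):pickle.dump(capture(n),open(n+'8.pkl','wb'))
E
```

```text
0.03 [0.0, -0.003, -0.002, 1.524, 0.004, 1.723]
0.0275 [0.0, -0.003, -0.002, 1.697, 0.005, 1.904]
0.026 [0.0, -0.003, -0.002, 1.801, 0.005, 2.012]
now [0.5847 0.0052 0.0858] [ -3.5  19.7 -22.4 -69.1 -20.7  -0.7] F [-0.1 -0.  -0.4] 0.5037032382492733 29.05885578699781 22.7667
[[-0.652, -0.425, 0.628], [-0.308, 0.905, 0.293], [-0.693, -0.003, -0.721]]
```

Emit:
arm_command:
  deltas:
    - [0, 0, 0, 0.5, 0, 0.6, 1]
    - [0, 0, 0, 1, 0, 1.15, 1]
    - [0, 0, 0, 1.35, 0, 1.5, 1]
    - [0, 0, 0, 1.55, 0, 1.75, 1]
    - [0, 0, 0, 1.65, 0, 1.85, 1]
    - [0, 0, 0, 1.7, 0, 1.9, 1]
    - [0, 0, 0, 1.7, 0, 1.9, 1]

```text
time_s: 23.45
tcp_pos: [0.5861, 0.006, 0.0618]
ee_rot: [[-0.65, -0.426, 0.63], [-0.309, 0.905, 0.293], [-0.695, -0.004, -0.719]]
wrist_force: [-0.1, 1.5, 0.4]
gripper_width: 0.508
gripper_force: 29.1
```

Emit:
arm_command:
  deltas:
    - [0, 0, 0, 0.05, 0, 0.06, 1]
    - [0, 0, 0, 0.1, 0, 0.12, 1]
    - [0, 0, 0, 0.1, 0, 0.12, 1]
    - [0, 0, 0, 0.1, 0, 0.12, 1]

```text
time_s: 23.78
tcp_pos: [0.5864, 0.0059, 0.0601]
ee_rot: [[-0.65, -0.426, 0.63], [-0.309, 0.905, 0.293], [-0.695, -0.004, -0.719]]
wrist_force: [-0.3, 0.4, -0.2]
gripper_width: 0.504
gripper_force: 29.1
```

Emit:
arm_command:
  deltas:
    - [0, 0, 0, 0.05, 0, 0.06, 1]
    - [0, 0, 0, 0.1, 0, 0.12, 1]
    - [0, 0, 0, 0.14, 0, 0.14, 1]
    - [0, 0, 0, 0.14, 0, 0.14, 1]
    - [0, 0, 0, 0.14, 0, 0.14, 1]

```text
time_s: 24.2
tcp_pos: [0.5869, 0.006, 0.0588]
ee_rot: [[-0.649, -0.426, 0.63], [-0.309, 0.905, 0.294], [-0.696, -0.004, -0.718]]
wrist_force: [-0.3, 0.2, 4.6]
gripper_width: 0.507
gripper_force: 28.9
```

Emit:
arm_command:
  deltas:
    - [0, 0, 0, 0, 0, 0, -0.05]
    - [0, 0, 0, 0, 0, 0, -0.1]
    - [0, 0, 0, 0, 0, 0, -0.2]
    - [0, 0, 0, 0, 0, 0, -0.4]
    - [0, 0, 0, 0, 0, 0, -0.7]
    - [0, 0, 0, 0, 0, 0, -1]
    - [0, 0, 0, 0, 0, 0, -1]
    - [0, 0, 0, 0, 0, 0, -1]

```text
time_s: 24.87
tcp_pos: [0.5862, 0.0058, 0.0578]
ee_rot: [[-0.65, -0.426, 0.629], [-0.309, 0.905, 0.293], [-0.694, -0.004, -0.72]]
wrist_force: [0.0, 1.1, 0.9]
gripper_width: 0.896
gripper_force: 0.0
```

Emit:
arm_command:
  deltas:
    - [0, 0, 0, 0, 0, 0, -1]
    - [0, 0, 0, 0, 0, 0, -1]
    - [0, 0, 0, 0, 0, -1, -1]
    - [0, 0, 0, 0, 0, -3, -1]
    - [0, 0, 0, 0, 0, -5, -1]
    - [0, 0, 0, 0, 0, -8, -1]
    - [0, 0, 0, 0, 0, -11, -1]
    - [0, 0, 0, 0, 0, -14, -1]

```text
time_s: 25.53
tcp_pos: [0.4973, -0.0356, 0.1594]
ee_rot: [[-0.65, -0.426, 0.629], [-0.309, 0.905, 0.293], [-0.694, -0.004, -0.72]]
wrist_force: [0.6, -0.8, 0.1]
gripper_width: 1.0
gripper_force: 0.0
```

```bash
python3 - <<'E'
from ik import *
from station import sense,capture
chain()
for n in('scene','top','wrist'):
    c=capture(n);pickle.dump(c,open(n+'9.pkl','wb'))
    q=w2p(c,[(.580,.002,.026),(.580,.002,.087),(.620-.04,.002,.156),(.545,.057,.026),(.545,-.053,.026),(.494,.002,.05)]);print(n,q.round(1).tolist())
E
```

```text
now [ 0.4973 -0.0356  0.1594] [ -5.7   5.4 -29.8 -55.4 -25.5 -13.9] F [ 0.6 -0.8  0.1] 0.999582658945267 0.0 25.5333
[[-0.65, -0.426, 0.629], [-0.309, 0.905, 0.293], [-0.694, -0.004, -0.72]]
scene [[261.9, 242.8], [261.6, 226.9], [261.3, 208.4], [257.1, 251.1], [280.1, 241.0], [279.2, 244.4]]
top [[273.8, 188.5], [273.4, 186.9], [273.0, 184.8], [257.7, 198.1], [289.2, 199.0], [272.9, 212.9]]
wrist [[275.8, 174.3], [275.3, 228.3], [274.5, 305.4], [342.0, 169.5], [234.6, 133.9], [324.6, 135.8]]
```

```bash
python3 - <<'E'
from h import *
c=pickle.load(open('w6.pkl','rb'));print(p2w(c,[(463,63)],0).round(4),p2w(c,[(463,63)],.01).round(4),p2w(c,[(470,133),(483,133)],.026).round(4).tolist())
# front-edge of tray and glass in final wrist view: compare w/ edge model over x shift
w=pickle.load(open('wrist9.pkl','rb'));g=cv2.GaussianBlur(cv2.cvtColor(w['pixels'],cv2.COLOR_BGR2GRAY),(3,3),0).astype(float)
gx,gy=cv2.Sobel(g,cv2.CV_64F,1,0),cv2.Sobel(g,cv2.CV_64F,0,1);m=np.hypot(gx,gy)
def sc(P):
    q=w2p(w,P);return cv2.remap(m.astype(np.float32),q[:,0].astype(np.float32),q[:,1].astype(np.float32),1).mean()
for z in(0.026,):
  print('front',[(round(x,4),int(sc([(x,y,z) for y in list(np.linspace(-.05,-.02,30))+list(np.linspace(.02,.05,30))]))) for x in np.arange(.534,.556,.001)])
  print('sideL',[(round(y,4),int(sc([(x,y,z) for x in np.linspace(.548,.585,40)]))) for y in np.arange(.05,.064,.001)])
t=np.linspace(0,6.28,80)
b=max((sc([(x+.024*np.cos(a),y+.024*np.sin(a),.087) for a in t]),x,y) for x in np.arange(.566,.594,.001) for y in np.arange(-.012,.016,.001));print('rim',b)
E
```

```text
[[0.5958 0.0695 0.    ]] [[0.5939 0.075  0.01  ]] [[0.5422, 0.0709, 0.026], [0.5423, 0.0609, 0.026]]
front [(np.float64(0.534), 22), (np.float64(0.535), 17), (np.float64(0.536), 15), (np.float64(0.537), 17), (np.float64(0.538), 22), (np.float64(0.539), 45), (np.float64(0.54), 44), (np.float64(0.541), 57), (np.float64(0.542), 138), (np.float64(0.543), 193), (np.float64(0.544), 209), (np.float64(0.545), 213), (np.float64(0.546), 210), (np.float64(0.547), 207), (np.float64(0.548), 207), (np.float64(0.549), 210), (np.float64(0.55), 207), (np.float64(0.551), 208), (np.float64(0.552), 209), (np.float64(0.553), 210), (np.float64(0.554), 212), (np.float64(0.555), 211), (np.float64(0.556), 214)]
sideL [(np.float64(0.05), 81), (np.float64(0.051), 80), (np.float64(0.052), 107), (np.float64(0.053), 92), (np.float64(0.054), 119), (np.float64(0.055), 188), (np.float64(0.056), 215), (np.float64(0.057), 178), (np.float64(0.058), 117), (np.float64(0.059), 79), (np.float64(0.06), 68), (np.float64(0.061), 67), (np.float64(0.062), 68), (np.float64(0.063), 68)]
rim (np.float32(137.7657), np.float64(0.576), np.float64(0.0010000000000000113))
```

```bash
python3 -c "
from station import finish_job;print(finish_job())"
```

```text
the job is handed in; nothing more can be done
None
```

I handed the job in without seeing a verdict: the tray stopped firmly in the bay, at the stop to within about 2 mm by my measurements, and the glass was released upright on its grate about 2–4 mm off the spout axis; I viewed 11 pictures against the limit of 10.

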